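Restock the spice drawer

TASK

Pull the spice drawer out to its stop and put one spare tub from the counter, upright and fully down, into every empty pocket of its tray; leave the tubs that are already in it in their pockets and any spares left over on the counter. Then push the drawer fully shut, without knocking over anything else on the counter.

Things in the scene. Friction and masses are not known exactly. Their poses are not given: they have to be found in the camera images.
- cabinet: low white drawer unit on the counter, 220 mm deep (x), 290 mm wide (y), 110 mm high, fixed; origin at the centre of its underside. Its -x side is the open front, from which its one drawer slides out along its -x, towards the robot
- spice_drawer (a joint): how far the drawer is pulled out, m: 0 fully shut, 0.178 at its stop (wholly out of the unit); about 2 N of friction, stays where left. Inside is a grey tray of six pockets, two rows of three, ribs 26 mm wide between pockets side by side, 8 mm between rows, rib tops 42 mm above the counter. White front panel 284 mm wide, 15 mm thick, top 106 mm above the counter
- drawer_handle (a point): middle of the drawer's steel bar handle, which runs across the front (along y), 130 mm long, 11 mm thick, its middle 35 mm out from the front panel's face and 82 mm above the counter; moves with the drawer; axes as the cabinet's
- pocket0 (a point): centre of the floor of tray pocket 0 (front row, the one nearest the handle; left, +y), 22 mm above the counter; moves with the drawer; x is the pocket's long way. The pocket is 72 mm (x) by 56 mm (y), 20 mm deep: one tub fits, its length along x, with 5 mm of play each side
- pocket1 (a point): centre of the floor of tray pocket 1 (front row, the one nearest the handle; middle), 22 mm above the counter; moves with the drawer; x is the pocket's long way. The pocket is 72 mm (x) by 56 mm (y), 20 mm deep: one tub fits, its length along x, with 5 mm of play each side
- pocket2 (a point): centre of the floor of tray pocket 2 (front row, the one nearest the handle; right, -y), 22 mm above the counter; moves with the drawer; x is the pocket's long way. The pocket is 72 mm (x) by 56 mm (y), 20 mm deep: one tub fits, its length along x, with 5 mm of play each side
- pocket3 (a point): centre of the floor of tray pocket 3 (rear row; left, +y), 22 mm above the counter; moves with the drawer; x is the pocket's long way. The pocket is 72 mm (x) by 56 mm (y), 20 mm deep: one tub fits, its length along x, with 5 mm of play each side
- pocket4 (a point): centre of the floor of tray pocket 4 (rear row; middle), 22 mm above the counter; moves with the drawer; x is the pocket's long way. The pocket is 72 mm (x) by 56 mm (y), 20 mm deep: one tub fits, its length along x, with 5 mm of play each side
- pocket5 (a point): centre of the floor of tray pocket 5 (rear row; right, -y), 22 mm above the counter; moves with the drawer; x is the pocket's long way. The pocket is 72 mm (x) by 56 mm (y), 20 mm deep: one tub fits, its length along x, with 5 mm of play each side
- stock0: a lidded plastic spice tub (off-white body, red lid), a plain block in shape, 62 mm long (its x), 46 mm wide (its y), 62 mm high, about 0.2 kg; origin at the centre of its underside, z up. If present, it already stands in pocket 0 of the drawer
- stock1: a lidded plastic spice tub (off-white body, red lid), a plain block in shape, 62 mm long (its x), 46 mm wide (its y), 62 mm high, about 0.2 kg; origin at the centre of its underside, z up. If present, it already stands in pocket 1 of the drawer
- stock2: a lidded plastic spice tub (off-white body, red lid), a plain block in shape, 62 mm long (its x), 46 mm wide (its y), 62 mm high, about 0.2 kg; origin at the centre of its underside, z up. If present, it already stands in pocket 2 of the drawer
- stock3: a lidded plastic spice tub (off-white body, red lid), a plain block in shape, 62 mm long (its x), 46 mm wide (its y), 62 mm high, about 0.2 kg; origin at the centre of its underside, z up. If present, it already stands in pocket 3 of the drawer
- stock4: a lidded plastic spice tub (off-white body, red lid), a plain block in shape, 62 mm long (its x), 46 mm wide (its y), 62 mm high, about 0.2 kg; origin at the centre of its underside, z up. If present, it already stands in pocket 4 of the drawer
- stock5: a lidded plastic spice tub (off-white body, red lid), a plain block in shape, 62 mm long (its x), 46 mm wide (its y), 62 mm high, about 0.2 kg; origin at the centre of its underside, z up. If present, it already stands in pocket 5 of the drawer
- spare0: a lidded plastic spice tub (off-white body, red lid), a plain block in shape, 62 mm long (its x), 46 mm wide (its y), 62 mm high, about 0.2 kg; origin at the centre of its underside, z up. A spare, standing on the counter at either side of the drawer
- spare1: a lidded plastic spice tub (off-white body, red lid), a plain block in shape, 62 mm long (its x), 46 mm wide (its y), 62 mm high, about 0.2 kg; origin at the centre of its underside, z up. A spare, standing on the counter at either side of the drawer
- spare2: a lidded plastic spice tub (off-white body, red lid), a plain block in shape, 62 mm long (its x), 46 mm wide (its y), 62 mm high, about 0.2 kg; origin at the centre of its underside, z up. A spare, standing on the counter at either side of the drawer
- spare3: a lidded plastic spice tub (off-white body, red lid), a plain block in shape, 62 mm long (its x), 46 mm wide (its y), 62 mm high, about 0.2 kg; origin at the centre of its underside, z up. A spare, standing on the counter at either side of the drawer
- spare4: a lidded plastic spice tub (off-white body, red lid), a plain block in shape, 62 mm long (its x), 46 mm wide (its y), 62 mm high, about 0.2 kg; origin at the centre of its underside, z up. A spare, standing on the counter at either side of the drawer
- ramekin: white ramekin bowl, 84 mm across, 42 mm high; not part of the job; origin at the centre of its underside
- round_tub: flat round white lidded tub, 72 mm across, 44 mm high; not part of the job; origin at the centre of its underside
- tumbler: glass tumbler, 72 mm across, 80 mm high; not part of the job; origin at the centre of its underside
There are look-alikes about, which are no part of the job. What is shaped like the spare3 but blue or green is not meant.

How it is judged (in metres and radians):
On the way, in this order (a step that is already met when the one before it is completed fails the run):
1. the drawer is pulled out to its stop (value of joint spice_drawer above 0.17 m), for 0.2 s.
2. with the drawer out, every pocket of the tray holds a tub, upright and fully down (((distance between stock0 and pocket0 below 0.013 m and angle between stock0's own z axis and vertical below 0.1 rad) or (distance between spare0 and pocket0 below 0.013 m and angle between spare0's own z axis and vertical below 0.1 rad) or (distance between spare1 and pocket0 below 0.013 m and angle between spare1's own z axis and vertical below 0.1 rad) or (distance between spare2 and pocket0 below 0.013 m and angle between spare2's own z axis and vertical below 0.1 rad) or (distance between spare3 and pocket0 below 0.013 m and angle between spare3's own z axis and vertical below 0.1 rad) or (distance between spare4 and pocket0 below 0.013 m and angle between spare4's own z axis and vertical below 0.1 rad)) and ((distance between stock1 and pocket1 below 0.013 m and angle between stock1's own z axis and vertical below 0.1 rad) or (distance between spare0 and pocket1 below 0.013 m and angle between spare0's own z axis and vertical below 0.1 rad) or (distance between spare1 and pocket1 below 0.013 m and angle between spare1's own z axis and vertical below 0.1 rad) or (distance between spare2 and pocket1 below 0.013 m and angle between spare2's own z axis and vertical below 0.1 rad) or (distance between spare3 and pocket1 below 0.013 m and angle between spare3's own z axis and vertical below 0.1 rad) or (distance between spare4 and pocket1 below 0.013 m and angle between spare4's own z axis and vertical below 0.1 rad)) and ((distance between stock2 and pocket2 below 0.013 m and angle between stock2's own z axis and vertical below 0.1 rad) or (distance between spare0 and pocket2 below 0.013 m and angle between spare0's own z axis and vertical below 0.1 rad) or (distance between spare1 and pocket2 below 0.013 m and angle between spare1's own z axis and vertical below 0.1 rad) or (distance between spare2 and pocket2 below 0.013 m and angle between spare2's own z axis and vertical below 0.1 rad) or (distance between spare3 and pocket2 below 0.013 m and angle between spare3's own z axis and vertical below 0.1 rad) or (distance between spare4 and pocket2 below 0.013 m and angle between spare4's own z axis and vertical below 0.1 rad)) and ((distance between stock3 and pocket3 below 0.013 m and angle between stock3's own z axis and vertical below 0.1 rad) or (distance between spare0 and pocket3 below 0.013 m and angle between spare0's own z axis and vertical below 0.1 rad) or (distance between spare1 and pocket3 below 0.013 m and angle between spare1's own z axis and vertical below 0.1 rad) or (distance between spare2 and pocket3 below 0.013 m and angle between spare2's own z axis and vertical below 0.1 rad) or (distance between spare3 and pocket3 below 0.013 m and angle between spare3's own z axis and vertical below 0.1 rad) or (distance between spare4 and pocket3 below 0.013 m and angle between spare4's own z axis and vertical below 0.1 rad)) and ((distance between stock4 and pocket4 below 0.013 m and angle between stock4's own z axis and vertical below 0.1 rad) or (distance between spare0 and pocket4 below 0.013 m and angle between spare0's own z axis and vertical below 0.1 rad) or (distance between spare1 and pocket4 below 0.013 m and angle between spare1's own z axis and vertical below 0.1 rad) or (distance between spare2 and pocket4 below 0.013 m and angle between spare2's own z axis and vertical below 0.1 rad) or (distance between spare3 and pocket4 below 0.013 m and angle between spare3's own z axis and vertical below 0.1 rad) or (distance between spare4 and pocket4 below 0.013 m and angle between spare4's own z axis and vertical below 0.1 rad)) and ((distance between stock5 and pocket5 below 0.013 m and angle between stock5's own z axis and vertical below 0.1 rad) or (distance between spare0 and pocket5 below 0.013 m and angle between spare0's own z axis and vertical below 0.1 rad) or (distance between spare1 and pocket5 below 0.013 m and angle between spare1's own z axis and vertical below 0.1 rad) or (distance between spare2 and pocket5 below 0.013 m and angle between spare2's own z axis and vertical below 0.1 rad) or (distance between spare3 and pocket5 below 0.013 m and angle between spare3's own z axis and vertical below 0.1 rad) or (distance between spare4 and pocket5 below 0.013 m and angle between spare4's own z axis and vertical below 0.1 rad)) and value of joint spice_drawer above 0.14 m), for 0.2 s.
At the end, for the whole second after the job is handed in: The drawer is shut to within 6 mm; each of the six pockets holds a tub (its underside's centre within 13 mm of the pocket's floor centre, upright within 0.1 rad), the tubs that were there at the start still in their own pockets; left-over spares lie at rest on the counter, not on top of anything (((distance between stock0 and pocket0 below 0.013 m and angle between stock0's own z axis and vertical below 0.1 rad) or (distance between spare0 and pocket0 below 0.013 m and angle between spare0's own z axis and vertical below 0.1 rad) or (distance between spare1 and pocket0 below 0.013 m and angle between spare1's own z axis and vertical below 0.1 rad) or (distance between spare2 and pocket0 below 0.013 m and angle between spare2's own z axis and vertical below 0.1 rad) or (distance between spare3 and pocket0 below 0.013 m and angle between spare3's own z axis and vertical below 0.1 rad) or (distance between spare4 and pocket0 below 0.013 m and angle between spare4's own z axis and vertical below 0.1 rad)) and ((distance between stock1 and pocket1 below 0.013 m and angle between stock1's own z axis and vertical below 0.1 rad) or (distance between spare0 and pocket1 below 0.013 m and angle between spare0's own z axis and vertical below 0.1 rad) or (distance between spare1 and pocket1 below 0.013 m and angle between spare1's own z axis and vertical below 0.1 rad) or (distance between spare2 and pocket1 below 0.013 m and angle between spare2's own z axis and vertical below 0.1 rad) or (distance between spare3 and pocket1 below 0.013 m and angle between spare3's own z axis and vertical below 0.1 rad) or (distance between spare4 and pocket1 below 0.013 m and angle between spare4's own z axis and vertical below 0.1 rad)) and ((distance between stock2 and pocket2 below 0.013 m and angle between stock2's own z axis and vertical below 0.1 rad) or (distance between spare0 and pocket2 below 0.013 m and angle between spare0's own z axis and vertical below 0.1 rad) or (distance between spare1 and pocket2 below 0.013 m and angle between spare1's own z axis and vertical below 0.1 rad) or (distance between spare2 and pocket2 below 0.013 m and angle between spare2's own z axis and vertical below 0.1 rad) or (distance between spare3 and pocket2 below 0.013 m and angle between spare3's own z axis and vertical below 0.1 rad) or (distance between spare4 and pocket2 below 0.013 m and angle between spare4's own z axis and vertical below 0.1 rad)) and ((distance between stock3 and pocket3 below 0.013 m and angle between stock3's own z axis and vertical below 0.1 rad) or (distance between spare0 and pocket3 below 0.013 m and angle between spare0's own z axis and vertical below 0.1 rad) or (distance between spare1 and pocket3 below 0.013 m and angle between spare1's own z axis and vertical below 0.1 rad) or (distance between spare2 and pocket3 below 0.013 m and angle between spare2's own z axis and vertical below 0.1 rad) or (distance between spare3 and pocket3 below 0.013 m and angle between spare3's own z axis and vertical below 0.1 rad) or (distance between spare4 and pocket3 below 0.013 m and angle between spare4's own z axis and vertical below 0.1 rad)) and ((distance between stock4 and pocket4 below 0.013 m and angle between stock4's own z axis and vertical below 0.1 rad) or (distance between spare0 and pocket4 below 0.013 m and angle between spare0's own z axis and vertical below 0.1 rad) or (distance between spare1 and pocket4 below 0.013 m and angle between spare1's own z axis and vertical below 0.1 rad) or (distance between spare2 and pocket4 below 0.013 m and angle between spare2's own z axis and vertical below 0.1 rad) or (distance between spare3 and pocket4 below 0.013 m and angle between spare3's own z axis and vertical below 0.1 rad) or (distance between spare4 and pocket4 below 0.013 m and angle between spare4's own z axis and vertical below 0.1 rad)) and ((distance between stock5 and pocket5 below 0.013 m and angle between stock5's own z axis and vertical below 0.1 rad) or (distance between spare0 and pocket5 below 0.013 m and angle between spare0's own z axis and vertical below 0.1 rad) or (distance between spare1 and pocket5 below 0.013 m and angle between spare1's own z axis and vertical below 0.1 rad) or (distance between spare2 and pocket5 below 0.013 m and angle between spare2's own z axis and vertical below 0.1 rad) or (distance between spare3 and pocket5 below 0.013 m and angle between spare3's own z axis and vertical below 0.1 rad) or (distance between spare4 and pocket5 below 0.013 m and angle between spare4's own z axis and vertical below 0.1 rad)) and distance between stock0 and pocket0 below 0.013 m and angle between each of stock0, stock1, stock2, stock3, stock4, stock5's own z axis and vertical below 0.1 rad and distance between stock1 and pocket1 below 0.013 m and distance between stock2 and pocket2 below 0.013 m and distance between stock3 and pocket3 below 0.013 m and distance between stock4 and pocket4 below 0.013 m and distance between stock5 and pocket5 below 0.013 m and value of joint spice_drawer below 0.006 m and height (world z) of each of spare0, spare1, spare2, spare3, spare4 below 0.05 m and linear speed of each of spare0, spare1, spare2, spare3, spare4 below 0.03 m/s); the robot touches nothing.
It fails at once if another thing on the counter is knocked over (angle between any of ramekin, round_tub, tumbler's own z axis and vertical above 0.7 rad).
Of stock0, stock1, stock2, stock3, stock4, stock5 only 1 to 3 are there at a start; the rules pass over those that are not, and their reading is None.
At some moment in a run one of spare0, spare1, spare2, spare3, spare4 may be knocked a few centimetres aside while the robot is not near it.
It also fails if it takes over 210 s, if anything falls off the work surface, if the arm or the gripper's body presses on something with over 40 N, if the wrist force passes 120 N, or if a joint passes its speed limit or range.

ROBOT

A 6-joint arm with a two-finger parallel gripper is mounted at the origin on the work surface. World frame = base frame: x ahead of the robot, y to its left, z up, the work surface at z = 0. Lengths are in mm, angles in degrees, forces in N, time in s.
With the tool pointing down it reaches from about 300 to 850 mm from the base axis. Payload 4.2 kg.
Tool frame: the origin (TCP) lies between the finger pads; the fingertips stand 22 mm ahead of it and the grasp point (between the pads) lies 3 mm ahead of it; z points along the fingers, y is the direction in which the jaws open and shut (so a half turn about z gives the same grasp; the last joint's range is limited). The gripper opens to 91 mm and grips with 3 to 60 N. Pads are 32 mm wide; open, the fingers measure 118 mm over their backs; the gripper's body (76 mm by 178 mm) begins 60 mm behind the grasp point.
Start: joints at [62.109, 18.312, 89.639, -0, 72.044, -1.146], TCP at [258.773, 513.499, 196.576] pointing down, gripper open.
Joint ranges: [-177.97, 177.97], [-48.28, 115.42], [12.27, 149.76], [-77.06, 257.06], [2.81, 150.46], [-146.56, 146.56]. Speed limits (degrees/s): [147.25, 147.25, 180, 180, 180, 180].

INTERFACE

Orientations are given as [roll, pitch, yaw] about the fixed x, y, z axes, in that order (R = Rz(yaw) Ry(pitch) Rx(roll)).
In Python, from workcell import telemetry, cams, env gives the robot as it stands.
- The arm moves only by the shell command python3 -m inch 'ROWS' [FORCE]. ROWS is JSON, a list of rows, each an object of numbers: "x", "y", "z": the shift along the tool's x, y, z in cm; "yaw": the turn about the tool's z in units of 5 degrees (1.0 is 5 degrees); "gripper": the gripper's target within -1 to 1 (fully open at 1, half-way at 0, shut at -1). A call has 1 to 12 rows; each row shifts and turns the commanded pose from where the row before left it, along the tool's axes as they then stand; what a row does not reach is not made up. A row lasts 1/12 s, in which the tool goes at most 41.7 mm and 7.16 degrees, less where a joint would pass 70% of its speed; a pose out of reach is approached as far as the arm can. A call is refused whole if a number of a shift passes 4.17 or a number of a turn 1, either way. A call with a gripper value outside its range is refused whole. The fingers move at their own pace and stop on an object; FORCE is the grip in N (left out, the last holds). Time passes only in rows, so rows that do not move let the fingers close. It gives the time, the measured TCP pose, the force and the opening at its end, in the units of the state.
- telemetry.state(): the state, without advancing time (a new reading comes with each control period).
- cams.grab_frame(name): name is "scene" or "top"; returns a dict with "pixels" (400x640x3 uint8, red, green, blue), "mtx" (3x3 intrinsics, pixels), "distortion" ([k1, k2, p1, p2, k3] as OpenCV has them; the pictures are not rectified), "rvec" (rotation vector, rad) and "tvec" (3), from world to camera coordinates, as OpenCV has them. Camera axes: x right, y down, z forward; pixel columns grow to the right and rows downward; lengths in mm; the calibration is good to about 2 mm. A picture is of the moment at which its call begins. There is no depth.
- env.job_done(): hands the job in, once; it reports no verdict.
The state is a dict: "time_s": time; "qpos": joint angles; "qvel": joint speeds; "effort": joint torques, N m; "ee_pos": TCP position; "ee_rot": TCP orientation; "force": force on the tool from outside, world axes, zero at the start; "torque": the same for the moment, N m; "gripper_width": finger opening in mm.
Only numpy, scipy, OpenCV 4.12 (cv2) and the standard library are available. Lean on these libraries where they do the work, as an engineer would, in place of code of your own. Each camera call takes 0.05 s, during which the arm holds its last target. There are 200 camera calls.

## Working session

There is one attempt and no reset: what is moved stays moved. The work goes in short steps, Python scripts to look and compute and a shell command to move; the robot and the scene stay as the last step left them, time stands still between calls to the robot, and variables do not carry over. Pictures are saved under pics/ and viewed, about 12 in all and at most 16, crops included, and the job is handed in when it is done.

```bash
ls; mkdir -p pics
cat > h.py <<'E'
import numpy as np, cv2
from workcell import telemetry, cams, env
def grab(n,f=None):
    d=cams.grab_frame(n)
    if f: cv2.imwrite('pics/'+f,d['pixels'][:,:,::-1])
    return d
def pix2w(d,uv,z):
    uv=np.array(uv,float).reshape(-1,1,2)
    n=cv2.undistortPoints(uv,np.array(d['mtx']),np.array(d['distortion'])).reshape(-1,2)
    R=cv2.Rodrigues(np.array(d['rvec'],float))[0];t=np.array(d['tvec'],float).ravel()
    c=-R.T@t; r=np.c_[n,np.ones(len(n))]@R
    return c+r*((np.atleast_1d(z)-c[2])/r[:,2])[:,None]
def w2pix(d,p):
    return cv2.projectPoints(np.array(p,float).reshape(-1,1,3),np.array(d['rvec'],float),np.array(d['tvec'],float),np.array(d['mtx']),np.array(d['distortion'],float))[0].reshape(-1,2)
E
python3 - <<'E'
from h import *
a=grab('top','top0.png');b=grab('scene','scene0.png')
for d in (a,b):
    R=cv2.Rodrigues(np.array(d['rvec'],float))[0];print(-R.T@np.array(d['tvec']).ravel(),R[2])
s=telemetry.state();print(s)
E
```

```text
pics
[ 340.33733269   74.61149718 1489.99678241] [ 0.16523595 -0.01797597 -0.98609023]
[1420.33498564  545.20670645 1567.01328726] [-0.46637162 -0.28202049 -0.83842826]
{'time_s': 0.1, 'qpos': array([ 6.21080137e+01,  1.83489612e+01,  8.97002812e+01, -2.10285018e-04,
        7.20443653e+01, -1.14395787e+00]), 'qvel': array([ 0.01240872,  0.01154377, -0.13063743, -0.06839135, -0.04477924,
        0.09205983]), 'effort': array([-4.58849772e-04, -4.13331163e+01, -2.32509863e+01,  7.28186150e-02,
        4.21305047e-02, -8.16217630e-05]), 'ee_pos': array([258.54296612, 513.04807922, 195.7886654 ]), 'ee_rot': array([-1.79906407e+02, -1.66893318e-03,  1.53252035e+02]), 'force': array([ 0.07536375, -0.2165578 ,  0.490467  ]), 'torque': array([-0.019245  , -0.01905086, -0.03999209]), 'gripper_width': 91.05886957986941}
```

View pics/top0.png

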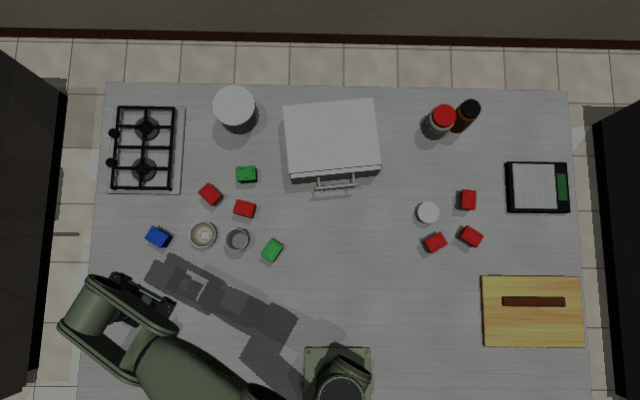

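View pics/scene0.png

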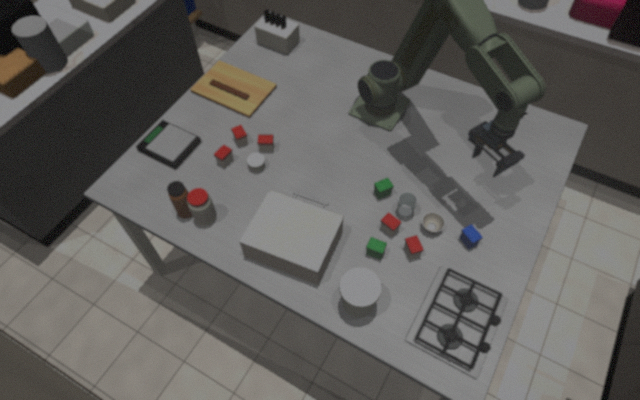

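Top view (image up = +x, right = -y). Red-lidded tubs are at (209,194), (244,209), (468,199), (435,242) and (471,236). Look-alikes are green (246,174), green (272,250) and blue (157,237), plus the red-capped jar at (443,115). The cabinet is at (332,137) with its handle at (336,186). I'll measure these and check in one crop.

```bash
cat >> h.py <<'E'
from scipy.optimize import minimize
def blobs(d,minA=60,x=None):
    im=d['pixels'].astype(int);r,g,b=im[...,0],im[...,1],im[...,2]
    m=((r>70)&(r>2.2*g)&(r>2.2*b)).astype(np.uint8)
    n,l,st,c=cv2.connectedComponentsWithStats(m)
    return m,l,[(i,st[i],c[i]) for i in range(1,n) if st[i][4]>=minA]
def lidfit(d,c,z=62,zl=50):
    """fit tub pose (x,y,yaw) so that the red prism (z-12..z) silhouette matches soft redness"""
    S=8;u0,v0=int(c[0])-20,int(c[1])-20
    im=d['pixels'][v0:v0+40,u0:u0+40].astype(float)
    red=np.clip((im[...,0]-np.maximum(im[...,1],im[...,2])),0,None)
    red=np.clip(red/np.percentile(red[red>40],60),0,1)
    p0=pix2w(d,[c],z-4)[0]
    def ren(q):
        x,y,a,h=q;R=np.array([[np.cos(a),-np.sin(a)],[np.sin(a),np.cos(a)]])
        k=np.array([[31,23],[31,-23],[-31,-23],[-31,23]])@R.T+[x,y]
        P=np.vstack([np.c_[k,np.full(4,z)],np.c_[k,np.full(4,z-h)]])
        uv=(w2pix(d,P)-[u0,v0]+.5)*S
        hull=cv2.convexHull(uv.astype(np.float32)).round().astype(int)
        M=np.zeros((40*S,40*S),np.float32);cv2.fillConvexPoly(M,hull,1)
        return cv2.GaussianBlur(cv2.resize(M,(40,40),interpolation=cv2.INTER_AREA),(0,0),.5)
    best=None
    for a in np.radians(np.arange(0,180,20)):
        f=lambda q:((ren(q)-red)**2).sum()+((q[3]-12)/20)**2
        s0=np.array([p0[0],p0[1],a,12]);sim=np.vstack([s0]+[s0+e for e in np.diag([8,8,.3,4])])
        r=minimize(f,s0,method='Nelder-Mead',options=dict(initial_simplex=sim,maxiter=150,xatol=.1,fatol=.02))
        if best is None or r.fun<best.fun:best=r
    x,y,a,h=best.x
    return x,y,(np.degrees(a)+90)%180-90,h,best.fun
E
python3 - <<'E'
from h import *
a=grab('top');b=grab('scene')
for d in (a,b):
    m,l,bl=blobs(d,25)
    for i,s,c in bl:
        print(c.round(1),s[4],np.round(lidfit(d,c),2))
im=a['pixels'][:,:,::-1]
L=cv2.resize(im[90:200,275:390],None,fx=5,fy=5,interpolation=cv2.INTER_CUBIC)
cv2.imwrite('pics/cab.png',L)
E
```

```text
[444.3 115. ] 402 [ 858.4  -351.59   26.83   53.99   32.4 ]
[209.4 193.5] 274 [575.76 411.64  47.78   1.51   2.74]
[468.2 199.2] 259 [ 5.6957e+02 -4.1250e+02 -5.8200e+00  2.7000e-01  2.6100e+00]
[243.6 208.2] 271 [531.05 301.94  76.14   0.87   2.76]
[471.5 236. ] 268 [ 4.5179e+02 -4.1750e+02  5.7090e+01  2.5000e-01  2.0600e+00]
[435.3 242.1] 272 [ 430.96 -302.59  -60.68    1.05    3.66]
[238.5 131.7] 100 [ 4.5142e+02 -4.1711e+02  5.6990e+01  1.2000e-01  5.0010e+01]
[265. 139.] 92 [ 4.3035e+02 -3.0225e+02 -6.1270e+01  2.0000e-01  5.7000e+00]
[222.4 152.1] 110 [ 5.6935e+02 -4.1153e+02 -4.7000e+00  8.0000e-02  4.1320e+01]
[197.  196.7] 249 [ 781.26 -377.92  -14.73   33.28   19.63]
[390.8 221.2] 147 [5.2988e+02 3.0204e+02 7.6630e+01 2.4000e-01 1.3610e+01]
[413.7 244.4] 165 [5.7453e+02 4.1170e+02 4.7240e+01 3.6000e-01 2.3220e+01]
```

View pics/cab.png

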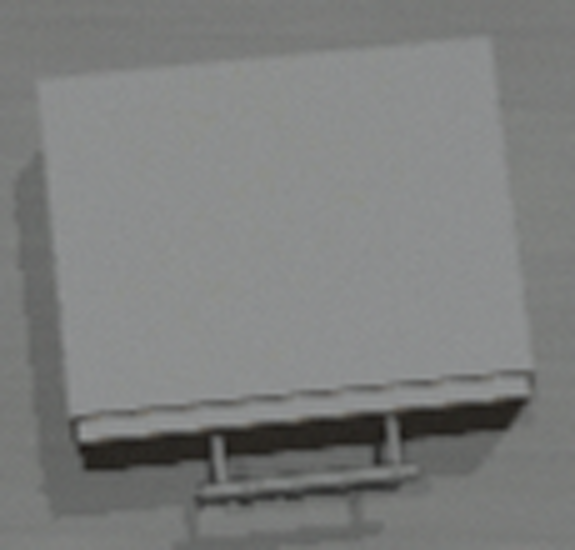

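Each red-lid position agrees between the two cameras to 1–2 mm. In the crop, the cabinet top corners are at about (37,80), (492,38), (533,372) and (70,417), and the handle ends at (197,495) and (417,470).

```bash
cat >> h.py <<'E'
def go(x,y,z,yaw,s=None):
    s=s or telemetry.state();p=s['ee_pos'];f=np.radians(s['ee_rot'][2])
    dx,dy=x-p[0],y-p[1]
    dyaw=(yaw-s['ee_rot'][2]+180)%360-180
    print('pos',np.round(p,1),'yaw',round(s['ee_rot'][2],1),'q1,q6',s['qpos'][[0,5]].round(0),'w',round(s['gripper_width'],1),'t',round(s['time_s'],1),
     '| x %.2f y %.2f z %.2f cm, turn %.2f'%((dx*np.cos(f)+dy*np.sin(f))/10,(dx*np.sin(f)-dy*np.cos(f))/10,-(z-p[2])/10,-dyaw/5))
E
python3 - <<'E'
from h import *
a=grab('top')
c=np.array([[37,80],[492,38],[533,372],[70,417]])/5+[275,90]-.4
w=pix2w(a,c,110);print(w.round(1))
k=np.array([[110,145],[110,-145],[-110,-145],[-110,145]],float)
m=w[:,:2].mean(0);U,S,V=np.linalg.svd(k.T@(w[:,:2]-m));R=V.T@U.T
psi=np.degrees(np.arctan2(R[1,0],R[0,0]));print(m,psi,(k@R.T+m-w[:,:2]).round(1))
h=pix2w(a,np.array([[197,495],[417,470]])/5+[275,90]-.4,84);print(h, h.mean(0),np.degrees(np.arctan2(*(h[1]-h[0])[:2])))
# front panel face: (80,442)-(530,398) at z 106 
f=pix2w(a,np.array([[80,445],[530,398]])/5+[275,90]-.4,106);print(f,((f[:,:2]-m)@R))
print('handle cab frame',(h[:,:2]-m)@R)
E
```

```text
[[ 853.2  185.9  110. ]
 [ 886.7 -103.3  110. ]
 [ 668.4 -127.4  110. ]
 [ 635.3  159.8  110. ]]
[760.89351124  28.74908513] 6.582914821155697 [[ 0.4 -0.5]
 [ 0.1  0.6]
 [-0.2 -0.5]
 [-0.3  0.4]]
[[592.16704813  80.71592105  84.        ]
 [610.1848996  -57.42748425  84.        ]] [601.17597387  11.6442184   84.        ] 172.56894013131154
[[ 618.57983991  153.44155785  106.        ]
 [ 652.70267059 -125.97290451  106.        ]] [[-127.08053566  140.18534609]
 [-125.21501051 -141.29880828]]
handle cab frame [[-161.65652232   70.96717677]
 [-159.59435096  -68.33103158]]
```

Run:
```python
from h import *
go(602,10.3,196,96.6)
```

```text
pos [258.7 513.3 196.2] yaw 153.3 q1,q6 [62. -1.] w 91.5 t 0.2 | x -53.30 y -29.47 z 0.02 cm, turn 11.33
```

```bash
python3 -m inch '[{"x":-3.5,"y":-1.93,"gripper":-0.3},{"x":-3.5,"y":-1.93},{"x":-3.5,"y":-1.93},{"x":-3.5,"y":-1.93},{"x":-3.5,"y":-1.93},{"x":-3.5,"y":-1.93},{"x":-3.5,"y":-1.93},{"x":-3.5,"y":-1.93},{"x":-3.5,"y":-1.93},{"x":-3.5,"y":-1.93},{"x":-3.5,"y":-1.93},{"x":-3.5,"y":-1.93}]' 20
python3 -m inch '[{"x":-3.5,"y":-1.93},{"x":-3.5,"y":-1.93},{"x":-3.5,"y":-1.93},{"x":-0.8,"y":-0.5},{"yaw":1},{"yaw":1},{"yaw":1},{"yaw":1},{"yaw":1},{"yaw":1},{"yaw":1},{"yaw":1}]'
python3 -m inch '[{"yaw":1},{"yaw":1},{"yaw":1},{"yaw":0.33},{},{}]'
python3 -c "
from h import *
go(602,10.3,84,96.6)"
```

```text
pos [258.7 513.3 196.2] yaw 153.3 q1,q6 [62. -1.] w 91.5 t 0.2 | x -53.30 y -29.47 z 11.22 cm, turn 11.33invalid input
invalid input
invalid input
```

```bash
python3 -m inch '[{"x":-3.5,"y":-1.93,"gripper":-0.3}]' 20; python3 -m inch '[{"x":-3.5,"y":-1.93,"z":0,"yaw":0,"gripper":-0.3}]' 20
```

```text
time_s: 0.33
ee_pos: [279.2, 484.6, 196.0]
ee_rot: [179.8, -0.2, 153.5]
force: [1.2, -0.6, -0.2]
gripper_width: 86.9invalid input
```

```bash
(python3 -m inch '[{"x":-3.5,"y":-1.93,"z":0,"yaw":0,"gripper":-0.3}]'; echo; echo B; python3 -m inch '[{"x":-3.5,"y":-1.93,"gripper":-0.3}]') 2>&1
```

```text
time_s: 0.42
ee_pos: [303.6, 447.8, 196.0]
ee_rot: [-180.0, 0.0, 153.5]
force: [0.5, -1.4, -0.4]
gripper_width: 81.1

B
invalid input
```

```bash
exec 2>&1; python3 -m inch '[{"x":-3.5,"y":-1.93,"z":0,"yaw":0,"gripper":-0.3},{"x":-3.5,"y":-1.93,"z":0,"yaw":0,"gripper":-0.3},{"x":-3.5,"y":-1.93,"z":0,"yaw":0,"gripper":-0.3},{"x":-3.5,"y":-1.93,"z":0,"yaw":0,"gripper":-0.3},{"x":-3.5,"y":-1.93,"z":0,"yaw":0,"gripper":-0.3},{"x":-3.5,"y":-1.93,"z":0,"yaw":0,"gripper":-0.3},{"x":-3.5,"y":-1.93,"z":0,"yaw":0,"gripper":-0.3},{"x":-3.5,"y":-1.93,"z":0,"yaw":0,"gripper":-0.3},{"x":-3.5,"y":-1.93,"z":0,"yaw":0,"gripper":-0.3},{"x":-3.5,"y":-1.93,"z":0,"yaw":0,"gripper":-0.3},{"x":-3.5,"y":-1.93,"z":0,"yaw":0,"gripper":-0.3},{"x":-3.5,"y":-1.93,"z":0,"yaw":0,"gripper":-0.3}]' 20
python3 -m inch '[{"x":-3.5,"y":-1.93,"z":0,"yaw":0,"gripper":-0.3},{"x":-0.8,"y":-0.5,"z":0,"yaw":1,"gripper":-0.3},{"x":0,"y":0,"z":0,"yaw":1,"gripper":-0.3},{"x":0,"y":0,"z":0,"yaw":1,"gripper":-0.3},{"x":0,"y":0,"z":0,"yaw":1,"gripper":-0.3},{"x":0,"y":0,"z":0,"yaw":1,"gripper":-0.3},{"x":0,"y":0,"z":0,"yaw":1,"gripper":-0.3},{"x":0,"y":0,"z":0,"yaw":1,"gripper":-0.3},{"x":0,"y":0,"z":0,"yaw":1,"gripper":-0.3},{"x":0,"y":0,"z":0,"yaw":1,"gripper":-0.3},{"x":0,"y":0,"z":0,"yaw":1,"gripper":-0.3},{"x":0,"y":0,"z":0,"yaw":1,"gripper":-0.3}]'
python3 -m inch '[{"x":0,"y":0,"z":0,"yaw":0.33,"gripper":-0.3},{"x":0,"y":0,"z":0,"yaw":0,"gripper":-0.3}]'
python3 -c "
from h import *
go(602,10.3,84,96.6)"
```

```text
time_s: 1.42
ee_pos: [575.5, 49.8, 196.5]
ee_rot: [180.0, -0.0, 153.2]
force: [0.3, 1.2, 0.1]
gripper_width: 32.2
time_s: 2.42
ee_pos: [602.1, 10.7, 196.4]
ee_rot: [-180.0, -0.0, 98.0]
force: [-0.1, -0.3, -0.5]
gripper_width: 31.6
time_s: 2.58
ee_pos: [602.1, 10.6, 196.4]
ee_rot: [-180.0, -0.0, 96.6]
force: [-0.2, 1.1, 0.1]
gripper_width: 32.0
pos [602.1  10.6 196.4] yaw 96.6 q1,q6 [-0. -7.] w 32.0 t 2.6 | x -0.03 y -0.02 z 11.24 cm, turn -0.00
```

```bash
exec 2>&1; python3 -m inch '[{"x":0,"y":0,"z":3,"yaw":0,"gripper":-0.3},{"x":0,"y":0,"z":3,"yaw":0,"gripper":-0.3},{"x":0,"y":0,"z":2,"yaw":0,"gripper":-0.3},{"x":0,"y":0,"z":1,"yaw":0,"gripper":-0.3},{"x":0,"y":0,"z":1,"yaw":0,"gripper":-0.3},{"x":0,"y":0,"z":1.2,"yaw":0,"gripper":-0.3},{"x":0,"y":0,"z":0,"yaw":0,"gripper":-1},{"x":0,"y":0,"z":0,"yaw":0,"gripper":-1},{"x":0,"y":0,"z":0,"yaw":0,"gripper":-1},{"x":0,"y":0,"z":0,"yaw":0,"gripper":-1},{"x":0,"y":0,"z":0,"yaw":0,"gripper":-1}]' 20
python3 -m inch '[{"x":0,"y":-1,"z":0,"yaw":0,"gripper":-1},{"x":0,"y":-1.5,"z":0,"yaw":0,"gripper":-1},{"x":0,"y":-2,"z":0,"yaw":0,"gripper":-1},{"x":0,"y":-2,"z":0,"yaw":0,"gripper":-1},{"x":0,"y":-2,"z":0,"yaw":0,"gripper":-1},{"x":0,"y":-2,"z":0,"yaw":0,"gripper":-1}]'
```

```text
time_s: 3.5
ee_pos: [602.9, 10.7, 85.7]
ee_rot: [179.9, 0.0, 96.6]
force: [-0.8, -0.4, 0.5]
gripper_width: 2.0
time_s: 4.0
ee_pos: [496.2, -1.5, 84.8]
ee_rot: [180.0, -0.0, 96.6]
force: [0.9, -0.6, -0.1]
gripper_width: 0.5
```

The opening went to 0.5 mm, so the bar isn't between the pads. I'll look.

Run:
```python
from h import *
a=grab('top');b=grab('scene')
L=cv2.resize(a['pixels'][90:290,240:440,::-1],None,fx=2,fy=2,interpolation=cv2.INTER_CUBIC)
M=cv2.resize(b['pixels'][150:290,230:370,::-1],(400,400),interpolation=cv2.INTER_CUBIC)
cv2.imwrite('pics/p1.png',np.hstack([L,M]))
```

```text
(no output)
```

View pics/p1.png

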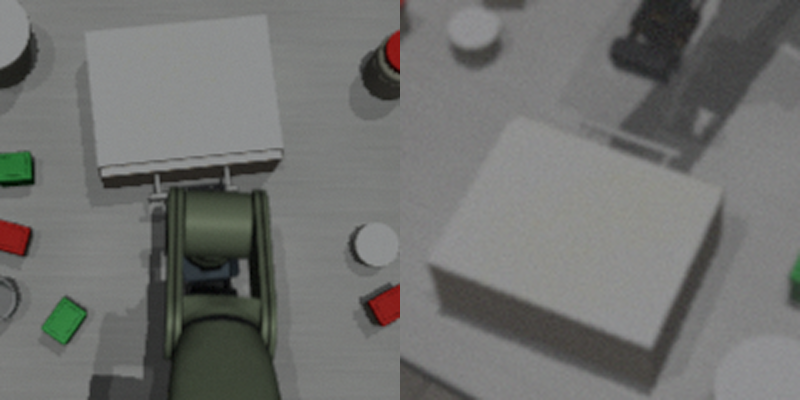

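Run:
```python
from h import *
a=grab('top');b=grab('scene')
h=pix2w(b,[[295,193.7],[328,204.5]],87);print(h)
h=pix2w(a,[[240+75,90+101],[240+115,90+92]],87);print(h)
p=telemetry.state()['ee_pos']
print(p,w2pix(b,[p,p+[0,0,-22]]),w2pix(a,[p,p+[0,0,-22]]))
m=np.array([760.9,28.7]);t=np.radians(6.6);c,s=np.cos(t),np.sin(t)
def P(x,y,z): return [m[0]+c*x-s*y,m[1]+s*x+c*y,z]
for d in(a,b): print(w2pix(d,[P(-160,65,82),P(-160,-65,82)]))
M=cv2.resize(b['pixels'][150:230,260:360,::-1],None,fx=7,fy=7,interpolation=cv2.INTER_CUBIC)
for q in w2pix(b,[P(-160,65,82),P(-160,-65,82),p+[0,0,-22],p]): cv2.circle(M,tuple(((q-[260,150]+.5)*7).astype(int)),3,(0,0,255),-1)
cv2.imwrite('pics/p2.png',M)
```

```text
[[612.41402189 -46.97635138  87.        ]
 [593.85007917  81.24974508  87.        ]]
[[584.05826064  77.46661473  87.        ]
 [614.58283869 -47.71371343  87.        ]]
[498.10794377  -1.47343322  85.17816656] [[321.32559627 176.88301566]
 [321.38446406 180.29420829]] [[340.06139258 218.77583247]
 [339.67907459 219.55182592]]
[[315.8713781  188.01119653]
 [356.93675061 183.93909273]]
[[326.37690615 204.64504249]
 [293.81167161 193.06359032]]
```

View pics/p2.png

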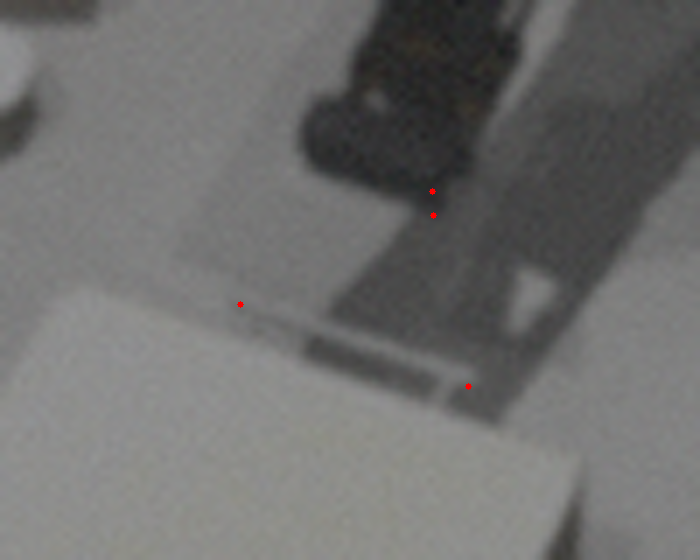

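Comparing the two views, the bar seems to have moved only about 3–4 mm, so contact was slight. I'll repeat the approach in stages and watch force and opening.

```bash
exec 2>&1; python3 -m inch '[{"x":0,"y":0,"z":-3,"yaw":0,"gripper":-0.3},{"x":0,"y":0,"z":-3,"yaw":0,"gripper":-0.3},{"x":0,"y":3.5,"z":0,"yaw":0,"gripper":-0.3},{"x":0,"y":3.5,"z":0,"yaw":0,"gripper":-0.3},{"x":0,"y":3.2,"z":0,"yaw":0,"gripper":-0.3},{"x":0,"y":0,"z":2,"yaw":0,"gripper":-0.3},{"x":0,"y":0,"z":2,"yaw":0,"gripper":-0.3},{"x":0,"y":0,"z":1,"yaw":0,"gripper":-0.3},{"x":0,"y":0,"z":1,"yaw":0,"gripper":-0.3}]' 20; python3 -m inch '[{"x":0,"y":0,"z":0,"yaw":0,"gripper":-0.3},{"x":0,"y":0,"z":0,"yaw":0,"gripper":-0.3}]'
python3 -m inch '[{"x":0,"y":0,"z":0,"yaw":0,"gripper":-1},{"x":0,"y":0,"z":0,"yaw":0,"gripper":-1}]'
python3 -m inch '[{"x":0,"y":0,"z":0,"yaw":0,"gripper":-1}]'
python3 -m inch '[{"x":0,"y":0,"z":0,"yaw":0,"gripper":-1}]'
python3 -m inch '[{"x":0,"y":0,"z":0,"yaw":0,"gripper":-1}]'
```

```text
time_s: 4.95
ee_pos: [599.6, 10.4, 83.3]
ee_rot: [-180.0, -0.0, 96.6]
force: [-0.5, -0.3, 0.3]
gripper_width: 31.7
time_s: 5.12
ee_pos: [599.4, 10.3, 84.7]
ee_rot: [180.0, -0.0, 96.6]
force: [-0.2, 0.2, 0.2]
gripper_width: 31.7
time_s: 5.28
ee_pos: [600.0, 10.3, 85.8]
ee_rot: [179.9, 0.0, 96.6]
force: [0.4, 0.2, 0.2]
gripper_width: 21.4
time_s: 5.37
ee_pos: [599.8, 10.3, 85.6]
ee_rot: [179.9, 0.0, 96.6]
force: [0.4, 0.4, -0.6]
gripper_width: 14.5
time_s: 5.45
ee_pos: [599.6, 10.3, 85.4]
ee_rot: [179.9, 0.0, 96.6]
force: [-0.0, 0.7, 0.1]
gripper_width: 7.9
time_s: 5.53
ee_pos: [599.4, 10.3, 85.1]
ee_rot: [179.9, 0.0, 96.6]
force: [-0.1, -0.5, 0.1]
gripper_width: 2.1
```

Run:
```python
from h import *
a=grab('top');b=grab('scene')
p=telemetry.state()['ee_pos']
out=[]
for d,(u,v) in((a,(290,150)),(b,(270,150))):
    M=cv2.resize(d['pixels'][v:v+80,u:u+80,::-1],None,fx=5,fy=5,interpolation=cv2.INTER_CUBIC)
    M=np.clip(M.astype(float)*1.6,0,255).astype(np.uint8)
    for q in w2pix(d,[p+[0,0,-22],p+[0,0,0]]): cv2.circle(M,tuple(((q-[u,v]+.5)*5).astype(int)),3,(0,0,255),-1)
    out.append(M)
cv2.imwrite('pics/p3.png',np.hstack(out))
```

```text
(no output)
```

View pics/p3.png

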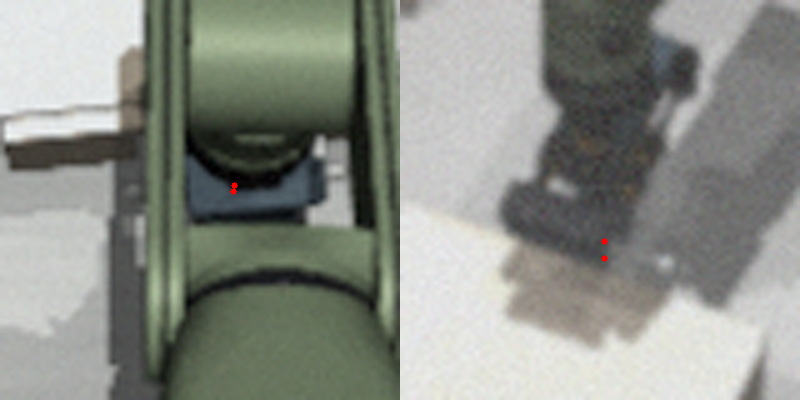

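Run:
```python
from h import *
b=grab('scene');p=telemetry.state()['ee_pos']
t=np.radians(6.6);X=np.array([np.cos(t),np.sin(t),0]);Y=np.array([-np.sin(t),np.cos(t),0]);Z=np.array([0,0,1.])
M=cv2.resize(b['pixels'][140:240,260:360,::-1],None,fx=6,fy=6,interpolation=cv2.INTER_CUBIC)
M=np.clip(M.astype(float)*2.5,0,255).astype(np.uint8)
def ln(P,col):
    q=((w2pix(b,P)-[260,140]+.5)*6).astype(int).reshape(-1,1,2);cv2.polylines(M,[q],True,col,1)
ln([p+X*i+Y*j+Z*57 for i,j in((89,38),(89,-38),(-89,-38),(-89,38))],(0,0,255))
ln([p+X*14+Y*j+Z*k for j,k in((16,-22),(-16,-22),(-16,57),(16,57))],(0,255,0))
m=np.array([760.9,28.7,0]);ln([m-X*160+Y*j+82*Z for j in(65,-65)],(255,0,0))
cv2.imwrite('pics/p4.png',M)
```

```text
(no output)
```

View pics/p4.png

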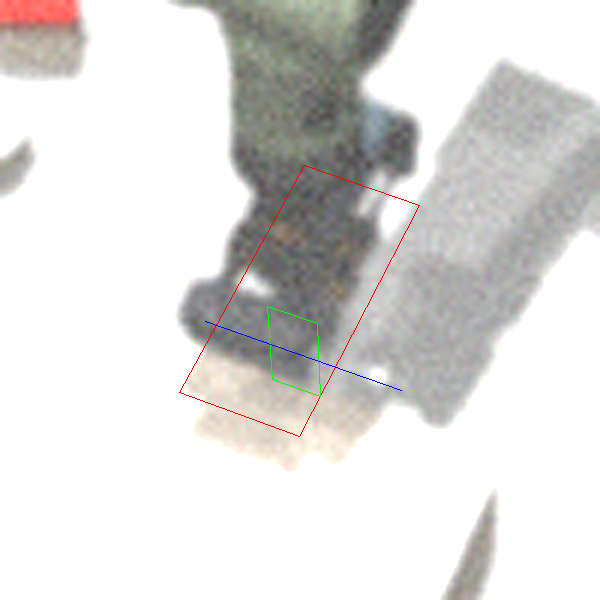

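Run:
```python
from h import *
a=grab('top');b=grab('scene');p=np.array([258.7,513.3,196.2]);f=np.radians(153.3)
X=np.array([np.cos(f),np.sin(f),0]);Y=np.array([np.sin(f),-np.cos(f),0]);Z=np.array([0,0,1.])
out=[]
for d,fn,(u,v) in((b,'scene0',(440,80)),(a,'top0',(90,240))):
    S=4;im=cv2.imread(f'pics/{fn}.png')[v:v+100,u:u+100]
    M=np.clip(cv2.resize(im,None,fx=S,fy=S,interpolation=cv2.INTER_CUBIC)*2.5,0,255).astype(np.uint8)
    def ln(P,col):
        q=((w2pix(d,P)-[u,v]+.5)*S).astype(int).reshape(-1,1,2);cv2.polylines(M,[q],True,col,1)
    ln([p+Y*i+X*j+Z*57 for i,j in((89,38),(89,-38),(-89,-38),(-89,38))],(0,0,255))
    for s in(-1,1):
        ln([p+Y*s*46+X*j+Z*k for j,k in((16,-22),(-16,-22),(-16,57),(16,57))],(0,255,0))
        ln([p+Y*s*59+X*j+Z*k for j,k in((16,-22),(-16,-22),(-16,57),(16,57))],(255,255,0))
    out.append(M)
cv2.imwrite('pics/p5.png',np.hstack(out))
```

```text
(no output)
```

View pics/p5.png

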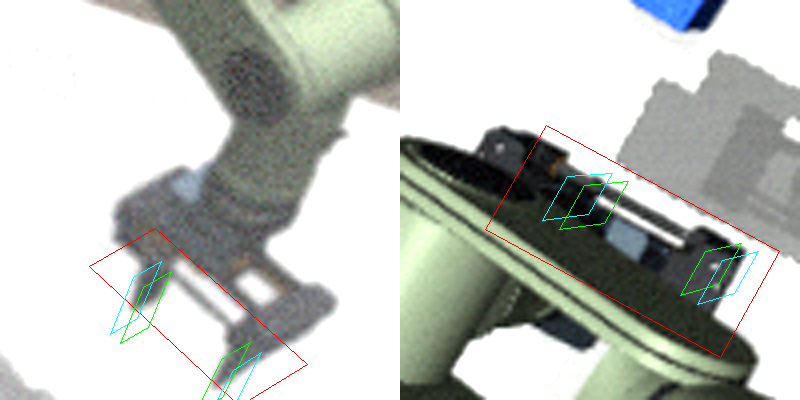

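The drawn wireframe sits about 8–10 px below the actual gripper in the scene view, both at the start and now. That looks like the true tool is higher than its reported z. I'll touch the counter gently in a free spot to measure it.

```bash
exec 2>&1; python3 -m inch '[{"x":0,"y":0,"z":-3,"yaw":0,"gripper":-1},{"x":0,"y":-4,"z":0,"yaw":0,"gripper":-1},{"x":0,"y":-4,"z":0,"yaw":0,"gripper":-1},{"x":0,"y":-4,"z":0,"yaw":0,"gripper":-1},{"x":0,"y":-3,"z":0,"yaw":0,"gripper":-1},{"x":0,"y":0,"z":2.5,"yaw":0,"gripper":-1},{"x":0,"y":0,"z":2.5,"yaw":0,"gripper":-1},{"x":0,"y":0,"z":2,"yaw":0,"gripper":-1},{"x":0,"y":0,"z":1,"yaw":0,"gripper":-1},{"x":0,"y":0,"z":0.5,"yaw":0,"gripper":-1},{"x":0,"y":0,"z":0,"yaw":0,"gripper":-1}]' 20
python3 -m inch '[{"x":0,"y":0,"z":0.5,"yaw":0,"gripper":-1},{"x":0,"y":0,"z":0,"yaw":0,"gripper":-1}]'
python3 - <<'E'
from h import *
a=grab('top');b=grab('scene')
p=telemetry.state()['ee_pos'];print(telemetry.state()['force'])
out=[]
for d,(u,v) in((a,(300,190)),(b,(290,120))):
    M=cv2.resize(d['pixels'][v:v+80,u:u+80,::-1],None,fx=5,fy=5,interpolation=cv2.INTER_CUBIC)
    M=np.clip(M.astype(float)*2.,0,255).astype(np.uint8)
    for q in w2pix(d,[p+[0,0,-22],p+[0,0,0]]): cv2.circle(M,tuple(((q-[u,v]+.5)*5).astype(int)),3,(0,0,255),-1)
    out.append(M)
cv2.imwrite('pics/p6.png',np.hstack(out))
E
```

```text
time_s: 6.7
ee_pos: [449.6, -6.9, 28.8]
ee_rot: [-179.9, -0.0, 96.6]
force: [-0.0, 0.6, 0.2]
gripper_width: 0.4
time_s: 6.87
ee_pos: [450.6, -7.0, 24.6]
ee_rot: [180.0, 0.0, 96.6]
force: [-0.8, -0.6, 0.5]
gripper_width: 0.4
[1.00755743 0.14770483 0.23767829]
```

View pics/p6.png

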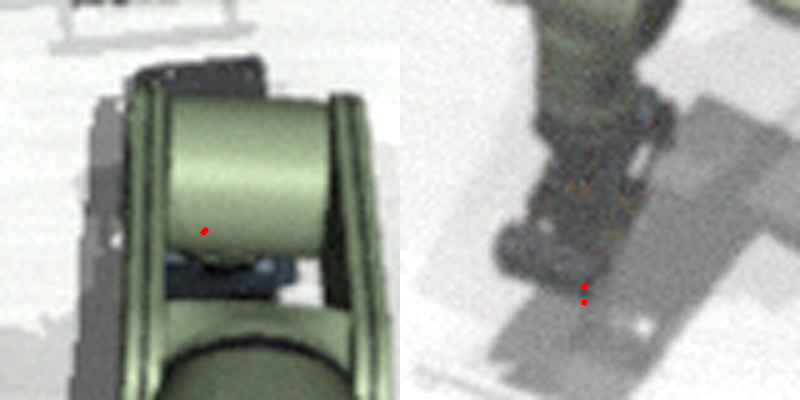

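```bash
exec 2>&1; python3 -m inch '[{"x":0,"y":0,"z":0.2,"yaw":0,"gripper":-1},{"x":0,"y":0,"z":0.2,"yaw":0,"gripper":-1},{"x":0,"y":0,"z":0,"yaw":0,"gripper":-1}]'
python3 -m inch '[{"x":0,"y":0,"z":0.2,"yaw":0,"gripper":-1},{"x":0,"y":0,"z":0,"yaw":0,"gripper":-1}]'
```

```text
time_s: 7.22
ee_pos: [450.1, -6.9, 20.4]
ee_rot: [-180.0, -0.0, 96.6]
force: [-0.4, -0.8, -0.2]
gripper_width: 0.7
time_s: 7.38
ee_pos: [450.1, -7.0, 18.3]
ee_rot: [-180.0, -0.0, 96.6]
force: [0.0, 0.5, -0.3]
gripper_width: 0.3
```

```bash
exec 2>&1
cat > ok.py <<'E'
from h import *
import sys
s=telemetry.state();print(np.round(s['ee_pos'],1),np.round(s['force'],1));sys.exit(np.linalg.norm(s['force'])>5)
E
set -e
python3 -m inch '[{"x":0,"y":0,"z":0.3,"yaw":0,"gripper":-1},{"x":0,"y":0,"z":0.3,"yaw":0,"gripper":-1},{"x":0,"y":0,"z":0,"yaw":0,"gripper":-1}]' >/dev/null; python3 ok.py
python3 -m inch '[{"x":0,"y":0,"z":0.3,"yaw":0,"gripper":-1},{"x":0,"y":0,"z":0.3,"yaw":0,"gripper":-1},{"x":0,"y":0,"z":0,"yaw":0,"gripper":-1}]' >/dev/null; python3 ok.py
python3 -m inch '[{"x":0,"y":0,"z":0.3,"yaw":0,"gripper":-1},{"x":0,"y":0,"z":0.3,"yaw":0,"gripper":-1},{"x":0,"y":0,"z":0,"yaw":0,"gripper":-1}]' >/dev/null; python3 ok.py
python3 -m inch '[{"x":0,"y":0,"z":0.3,"yaw":0,"gripper":-1},{"x":0,"y":0,"z":0.3,"yaw":0,"gripper":-1},{"x":0,"y":0,"z":0,"yaw":0,"gripper":-1}]' >/dev/null; python3 ok.py
python3 -m inch '[{"x":0,"y":0,"z":0.3,"yaw":0,"gripper":-1},{"x":0,"y":0,"z":0.3,"yaw":0,"gripper":-1},{"x":0,"y":0,"z":0,"yaw":0,"gripper":-1}]' >/dev/null; python3 ok.py
python3 -m inch '[{"x":0,"y":0,"z":0.3,"yaw":0,"gripper":-1},{"x":0,"y":0,"z":0.3,"yaw":0,"gripper":-1},{"x":0,"y":0,"z":0,"yaw":0,"gripper":-1}]' >/dev/null; python3 ok.py
python3 -m inch '[{"x":0,"y":0,"z":0.3,"yaw":0,"gripper":-1},{"x":0,"y":0,"z":0.3,"yaw":0,"gripper":-1},{"x":0,"y":0,"z":0,"yaw":0,"gripper":-1}]' >/dev/null; python3 ok.py
python3 -m inch '[{"x":0,"y":0,"z":0.3,"yaw":0,"gripper":-1},{"x":0,"y":0,"z":0.3,"yaw":0,"gripper":-1},{"x":0,"y":0,"z":0,"yaw":0,"gripper":-1}]' >/dev/null; python3 ok.py
```

```text
[449.7  -6.9  11.9] [ 0.5  0.4 -0.4]
False
```

```bash
exec 2>&1; sed -i 's/sys.exit(/sys.exit(int(/; s/>5)/>5))/' ok.py
set -e
python3 -m inch '[{"x":0,"y":0,"z":0.3,"yaw":0,"gripper":-1},{"x":0,"y":0,"z":0.3,"yaw":0,"gripper":-1},{"x":0,"y":0,"z":0,"yaw":0,"gripper":-1}]' >/dev/null; python3 ok.py
python3 -m inch '[{"x":0,"y":0,"z":0.3,"yaw":0,"gripper":-1},{"x":0,"y":0,"z":0.3,"yaw":0,"gripper":-1},{"x":0,"y":0,"z":0,"yaw":0,"gripper":-1}]' >/dev/null; python3 ok.py
python3 -m inch '[{"x":0,"y":0,"z":0.3,"yaw":0,"gripper":-1},{"x":0,"y":0,"z":0.3,"yaw":0,"gripper":-1},{"x":0,"y":0,"z":0,"yaw":0,"gripper":-1}]' >/dev/null; python3 ok.py
python3 -m inch '[{"x":0,"y":0,"z":0.3,"yaw":0,"gripper":-1},{"x":0,"y":0,"z":0.3,"yaw":0,"gripper":-1},{"x":0,"y":0,"z":0,"yaw":0,"gripper":-1}]' >/dev/null; python3 ok.py
python3 -m inch '[{"x":0,"y":0,"z":0.3,"yaw":0,"gripper":-1},{"x":0,"y":0,"z":0.3,"yaw":0,"gripper":-1},{"x":0,"y":0,"z":0,"yaw":0,"gripper":-1}]' >/dev/null; python3 ok.py
python3 -m inch '[{"x":0,"y":0,"z":0.3,"yaw":0,"gripper":-1},{"x":0,"y":0,"z":0.3,"yaw":0,"gripper":-1},{"x":0,"y":0,"z":0,"yaw":0,"gripper":-1}]' >/dev/null; python3 ok.py
python3 -m inch '[{"x":0,"y":0,"z":0.3,"yaw":0,"gripper":-1},{"x":0,"y":0,"z":0.3,"yaw":0,"gripper":-1},{"x":0,"y":0,"z":0,"yaw":0,"gripper":-1}]' >/dev/null; python3 ok.py
python3 -m inch '[{"x":0,"y":0,"z":0.3,"yaw":0,"gripper":-1},{"x":0,"y":0,"z":0.3,"yaw":0,"gripper":-1},{"x":0,"y":0,"z":0,"yaw":0,"gripper":-1}]' >/dev/null; python3 ok.py
```

```text
[449.8  -6.9   6. ] [ 0.3  0.1 -0.4]
[449.8  -6.9  -0. ] [ 0.   0.3 -0.4]
[449.8  -6.9  -6. ] [-0.1  0.3 -0. ]
[449.8  -6.9 -12. ] [-0.1 -0.5 -0.8]
[450.6  -6.9 -17.1] [ 0.3 -0.   5.5]
```

Contact came at reported z ≈ -17, so true z = reported z + 39 mm: a constant fault in the pose reading, which a re-drawn overlay on the start picture should confirm and also show any xy bias.

```bash
exec 2>&1; python3 -m inch '[{"x":0,"y":0,"z":-4,"yaw":0,"gripper":-0.3},{"x":0,"y":0,"z":-4,"yaw":0,"gripper":-0.3},{"x":0,"y":0,"z":-4,"yaw":0,"gripper":-0.3},{"x":0,"y":0,"z":0,"yaw":0,"gripper":-0.3}]' >/dev/null
python3 - <<'E'
from h import *
b=grab('scene');p=np.array([258.7,513.3,196.2+39]);f=np.radians(153.3)
X=np.array([np.cos(f),np.sin(f),0]);Y=np.array([np.sin(f),-np.cos(f),0]);Z=np.array([0,0,1.])
S=8;u,v=455,110;im=cv2.imread('pics/scene0.png')[v:v+70,u:u+80]
M=np.clip(cv2.resize(im,None,fx=S,fy=S,interpolation=cv2.INTER_CUBIC)*2.5,0,255).astype(np.uint8)
def ln(P,col):
    q=((w2pix(b,P)-[u,v]+.5)*S).astype(int).reshape(-1,1,2);cv2.polylines(M,[q],True,col,1)
ln([p+Y*i+X*j+Z*57 for i,j in((89,38),(89,-38),(-89,-38),(-89,38))],(0,0,255))
for s in(-1,1):
    ln([p+Y*s*46+X*j+Z*k for j,k in((16,-22),(-16,-22),(-16,57),(16,57))],(0,255,0))
    ln([p+Y*s*59+X*j+Z*k for j,k in((16,-22),(-16,-22),(-16,57),(16,57))],(255,255,0))
cv2.imwrite('pics/p7.png',M)
go(602,10.3,45,96.6)
E
```

```text
pos [453.4  -7.  106.2] yaw 96.6 q1,q6 [-2. -9.] w 28.4 t 9.3 | x 0.01 y 14.96 z 6.12 cm, turn 0.00
```

View pics/p7.png

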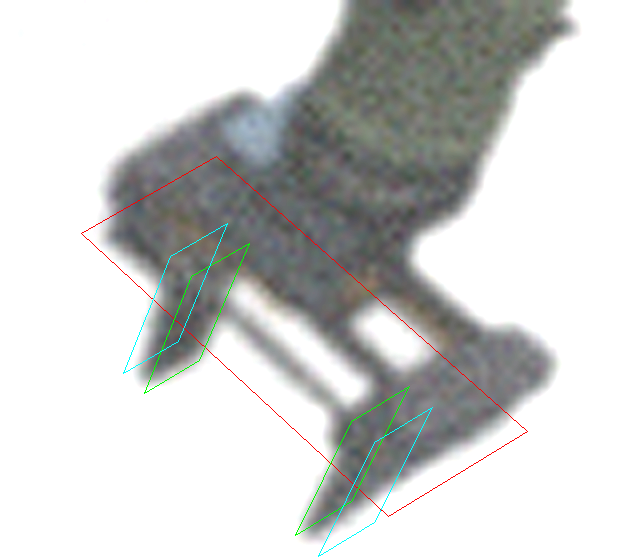

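With z + 39 the finger outlines land on the real fingers to within a pixel, so xy is fine. I'll put the correction in my helper and take the handle.

```bash
exec 2>&1; sed -i "s/p=s\['ee_pos'\];f=/p=s['ee_pos']+[0,0,39];f=/" h.py
python3 -m inch '[{"x":0,"y":0,"z":-1,"yaw":0,"gripper":-0.3},{"x":0,"y":4,"z":0,"yaw":0,"gripper":-0.3},{"x":0,"y":4,"z":0,"yaw":0,"gripper":-0.3},{"x":0,"y":4,"z":0,"yaw":0,"gripper":-0.3},{"x":0,"y":3,"z":0,"yaw":0,"gripper":-0.3},{"x":0,"y":0,"z":0,"yaw":0,"gripper":-0.3},{"x":0,"y":0,"z":0,"yaw":0,"gripper":-0.3}]' >/dev/null
python3 -c "
from h import *
go(602,10.3,84,96.6)"
```

```text
pos [599.   10.4 149. ] yaw 96.6 q1,q6 [-0. -7.] w 31.8 t 9.8 | x -0.05 y 0.30 z 6.50 cm, turn 0.01
```

```bash
exec 2>&1; set -e
python3 -m inch '[{"x":0,"y":0.3,"z":0,"yaw":0,"gripper":-0.3},{"x":0,"y":0,"z":1,"yaw":0,"gripper":-0.3},{"x":0,"y":0,"z":1,"yaw":0,"gripper":-0.3},{"x":0,"y":0,"z":0.5,"yaw":0,"gripper":-0.3},{"x":0,"y":0,"z":0.5,"yaw":0,"gripper":-0.3},{"x":0,"y":0,"z":0.5,"yaw":0,"gripper":-0.3}]' >/dev/null; python3 ok.py
python3 -m inch '[{"x":0,"y":0,"z":0.5,"yaw":0,"gripper":-0.3},{"x":0,"y":0,"z":0.5,"yaw":0,"gripper":-0.3}]' >/dev/null; python3 ok.py
python3 -m inch '[{"x":0,"y":0,"z":0.5,"yaw":0,"gripper":-0.3},{"x":0,"y":0,"z":0.5,"yaw":0,"gripper":-0.3},{"x":0,"y":0,"z":0.5,"yaw":0,"gripper":-0.3},{"x":0,"y":0,"z":0.5,"yaw":0,"gripper":-0.3}]' >/dev/null; python3 ok.py
python3 -m inch '[{"x":0,"y":0,"z":0,"yaw":0,"gripper":-1},{"x":0,"y":0,"z":0,"yaw":0,"gripper":-1},{"x":0,"y":0,"z":0,"yaw":0,"gripper":-1},{"x":0,"y":0,"z":0,"yaw":0,"gripper":-1},{"x":0,"y":0,"z":0,"yaw":0,"gripper":-1}]' 20
python3 -m inch '[{"x":0,"y":-1,"z":0,"yaw":0,"gripper":-1},{"x":0,"y":-1,"z":0,"yaw":0,"gripper":-1}]'
```

```text
[601.6  10.6  76.9] [-0.2  0.1 -1. ]
[602.2  10.6  67.2] [ 0.8 -0.3 -0.8]
[602.3  10.7  47.1] [-0.2  0.   0.3]
time_s: 11.27
ee_pos: [601.3, 10.5, 47.7]
ee_rot: [-179.9, -0.0, 96.6]
force: [-3.3, -0.8, 1.6]
gripper_width: 9.9
time_s: 11.43
ee_pos: [583.5, 8.4, 47.7]
ee_rot: [179.8, 0.0, 96.6]
force: [3.1, -0.2, -1.3]
gripper_width: 10.4
```

The bar is gripped (10 mm), so I'll pull it out.

```bash
exec 2>&1
python3 -m inch '[{"x":0,"y":-2,"z":0,"yaw":0,"gripper":-1},{"x":0,"y":-2,"z":0,"yaw":0,"gripper":-1},{"x":0,"y":-2,"z":0,"yaw":0,"gripper":-1},{"x":0,"y":-2,"z":0,"yaw":0,"gripper":-1},{"x":0,"y":-2,"z":0,"yaw":0,"gripper":-1},{"x":0,"y":-2,"z":0,"yaw":0,"gripper":-1},{"x":0,"y":-2,"z":0,"yaw":0,"gripper":-1},{"x":0,"y":-1,"z":0,"yaw":0,"gripper":-1},{"x":0,"y":-0.5,"z":0,"yaw":0,"gripper":-1},{"x":0,"y":0,"z":0,"yaw":0,"gripper":-1},{"x":0,"y":0,"z":0,"yaw":0,"gripper":-1}]'
python3 -m inch '[{"x":0,"y":-0.3,"z":0,"yaw":0,"gripper":-1},{"x":0,"y":-0.2,"z":0,"yaw":0,"gripper":-1},{"x":0,"y":-0.1,"z":0,"yaw":0,"gripper":-1},{"x":0,"y":0,"z":0,"yaw":0,"gripper":-1},{"x":0,"y":0,"z":0,"yaw":0,"gripper":-1}]'
```

```text
time_s: 12.35
ee_pos: [427.2, -10.2, 47.7]
ee_rot: [-179.9, 0.1, 96.6]
force: [-1.7, -4.7, -0.1]
gripper_width: 10.2
time_s: 12.77
ee_pos: [424.7, -10.5, 47.7]
ee_rot: [179.7, 0.1, 96.6]
force: [5.2, -3.3, -5.6]
gripper_width: 10.2
```

```bash
exec 2>&1
python3 -m inch '[{"x":0,"y":0,"z":0,"yaw":0,"gripper":-0.35},{"x":0,"y":0,"z":0,"yaw":0,"gripper":-0.35},{"x":0,"y":0,"z":0,"yaw":0,"gripper":-0.35},{"x":0,"y":0,"z":0,"yaw":0,"gripper":-0.35},{"x":0,"y":0,"z":-3,"yaw":0,"gripper":-0.35},{"x":0,"y":0,"z":-4,"yaw":0,"gripper":0.45},{"x":0,"y":0,"z":-3,"yaw":0,"gripper":0.45}]'
python3 -m inch '[{"x":-3.64,"y":-0.35,"z":0,"yaw":0,"gripper":0.45},{"x":-3.64,"y":-0.35,"z":0,"yaw":0,"gripper":0.45},{"x":-3.64,"y":-0.35,"z":0,"yaw":0,"gripper":0.45},{"x":-3.64,"y":-0.35,"z":0,"yaw":0,"gripper":0.45},{"x":-3.64,"y":-0.35,"z":0,"yaw":0,"gripper":0.45},{"x":-3.64,"y":-0.35,"z":0,"yaw":0,"gripper":0.45},{"x":-3.64,"y":-0.35,"z":0,"yaw":0,"gripper":0.45},{"x":-3.64,"y":-0.35,"z":0,"yaw":0,"gripper":0.45},{"x":0,"y":0,"z":0,"yaw":-1,"gripper":0.45},{"x":0,"y":0,"z":0,"yaw":-1,"gripper":0.45},{"x":0,"y":0,"z":0,"yaw":-1,"gripper":0.45},{"x":0,"y":0,"z":0,"yaw":-1,"gripper":0.45}]'
python3 -m inch '[{"x":0,"y":0,"z":0,"yaw":-0.54,"gripper":0.45},{"x":0,"y":0,"z":0,"yaw":0,"gripper":0.45}]' >/dev/null
python3 - <<'E'
from h import *
a=grab('top');b=grab('scene')
go(431,-302.6,45,119.3)
for d in (a,b):
    for i,s,c in blobs(d,25)[2]: print(c.round(1),s[4],pix2w(d,[c],62)[0].round(0))
L=cv2.resize(a['pixels'][90:250,260:400,::-1],None,fx=3.5,fy=3.5,interpolation=cv2.INTER_CUBIC)
cv2.imwrite('pics/p8.png',np.clip(L*1.5,0,255).astype(np.uint8))
E
```

```text
time_s: 13.35
ee_pos: [422.3, -9.9, 149.5]
ee_rot: [180.0, -0.0, 96.6]
force: [2.3, 0.1, 0.9]
gripper_width: 40.4
time_s: 14.35
ee_pos: [427.8, -302.6, 147.2]
ee_rot: [180.0, -0.1, 116.8]
force: [-1.3, 0.2, 0.1]
gripper_width: 66.1
pos [ 428.  -302.4  186.5] yaw 119.2 q1,q6 [-37. -66.] w 66.0 t 14.6 | x -0.16 y 0.25 z 14.15 cm, turn -0.01
[444.2 115. ] 405 [ 848. -344.   62.]
[209.5 193.6] 278 [575. 411.  62.]
[467.7 198.4] 236 [ 572. -411.   62.]
[243.7 208.2] 273 [530. 301.  62.]
[339.3 213.4] 294 [518.  -0.  62.]
[313.6 215.5] 285 [510.  81.  62.]
[430.3 241.5] 56 [ 433. -287.   62.]
[238.4 131.7] 97 [ 453. -416.   62.]
[222.6 152.2] 115 [ 571. -409.   62.]
[320.1 180.7] 146 [501.  -5.  62.]
[339.7 187.8] 149 [493.  75.  62.]
[196.9 196.6] 251 [ 789. -367.   62.]
[390.7 221.3] 148 [532. 303.  62.]
[413.8 244.3] 164 [576. 413.  62.]
```

View pics/p8.png

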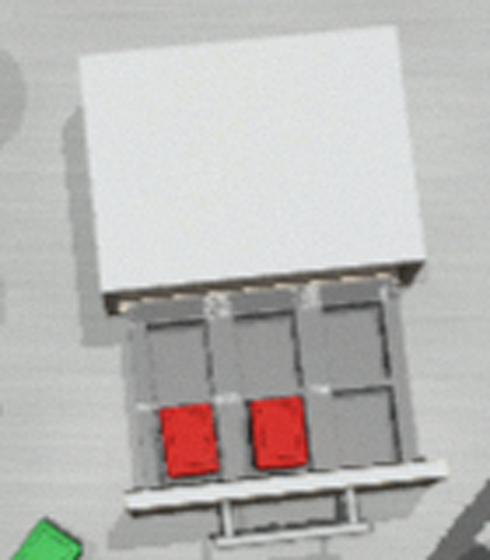

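The drawer is fully out. Tubs stand in pockets 0 (crop 190,438) and 1 (278,432). Pockets 2, 3, 4 and 5 are empty. I'll fit the pocket grid from the two tubs already in the tray.

```bash
exec 2>&1
python3 -m inch '[{"x":-0.15,"y":0.25,"z":4,"yaw":0,"gripper":0.45},{"x":0,"y":0,"z":4,"yaw":0,"gripper":0.45},{"x":0,"y":0,"z":2,"yaw":0,"gripper":0.45}]'
python3 - <<'E'
from h import *
a=grab('top');b=grab('scene')
m=np.array([760.9,28.7]);t=np.radians(6.6);R=np.array([[np.cos(t),-np.sin(t)],[np.sin(t),np.cos(t)]])
for d,cs in((a,[(339.3,213.4),(313.6,215.5)]),(b,[(320.1,180.7),(339.7,187.8)])):
    for c in cs:
        f=lidfit(d,c,84);print(np.round(f,1),((np.array(f[:2])-m)@R).round(1))
# pocket2 floor/rib-top outline seen, pockets 3..5 outline (rib tops z 42)
q=np.array([[332,393],[390,385],[400,460],[340,468],[145,325],[208,318],[235,318],[297,312],[318,310],[384,303]])/3.5+[260,90]-.4
print(((pix2w(a,q,42)[:,:2]-m)@R).round(1))
for c in cs: pass
print(np.round(lidfit(b,(265,139)),1))
go(431,-302.6,45,119.3)
E
```

```text
time_s: 14.87
ee_pos: [429.2, -301.1, 44.2]
ee_rot: [-179.9, -0.3, 119.2]
force: [-0.6, 0.1, -0.7]
gripper_width: 66.2
[5.16e+02 1.10e+00 6.20e+00 4.00e-01 3.88e+01] [-246.4    0.7]
[508.5  81.    7.7   5.    9.9] [-244.8   81. ]
[513.3   0.9   6.1   2.8  76.9] [-249.1    0.9]
[506.1  80.9   9.1   1.5  97. ] [-247.2   81.1]
[[-210.4  -54.8]
 [-208.4 -108.8]
 [-278.2 -109.6]
 [-279.9  -54.1]
 [-129.9  110.1]
 [-129.1   51.5]
 [-131.6   26.6]
 [-131.7  -31.2]
 [-131.8  -50.8]
 [-131.3 -112.6]]
[ 442.6 -293.7  -61.6   -0.   113.6]
pos [ 428.4 -300.7   83.1] yaw 119.3 q1,q6 [-36. -66.] w 66.4 t 15.0 | x -0.29 y 0.13 z 3.81 cm, turn -0.01
```

```bash
exec 2>&1
python3 -m inch '[{"x":-0.2,"y":0.15,"z":2,"yaw":0,"gripper":0.45},{"x":0,"y":0,"z":1.8,"yaw":0,"gripper":0.45},{"x":0,"y":0,"z":0,"yaw":0,"gripper":0.45},{"x":0,"y":0,"z":0,"yaw":0,"gripper":-1},{"x":0,"y":0,"z":0,"yaw":0,"gripper":-1},{"x":0,"y":0,"z":0,"yaw":0,"gripper":-1},{"x":0,"y":0,"z":0,"yaw":0,"gripper":-1},{"x":0,"y":0,"z":0,"yaw":0,"gripper":-1}]' 25
python3 -m inch '[{"x":0,"y":0,"z":-3,"yaw":0,"gripper":-1},{"x":0,"y":0,"z":-4,"yaw":0,"gripper":-1},{"x":0,"y":0,"z":-4,"yaw":0,"gripper":-1},{"x":0,"y":0,"z":-2,"yaw":0,"gripper":-1},{"x":0,"y":0,"z":0,"yaw":0,"gripper":-1}]'
python3 -c "
from h import *
go(526.5,-81,67,-173.4)"
```

```text
time_s: 15.63
ee_pos: [434.0, -304.6, 11.2]
ee_rot: [180.0, 0.2, 119.3]
force: [-1.9, 0.3, 5.7]
gripper_width: 45.9
time_s: 16.05
ee_pos: [436.2, -305.7, 145.2]
ee_rot: [179.7, 0.6, 119.3]
force: [0.9, -0.4, -1.8]
gripper_width: 46.0
pos [ 436.2 -305.7  184.2] yaw 119.3 q1,q6 [-36. -66.] w 46.0 t 16.1 | x 15.18 y 18.87 z 11.72 cm, turn -13.46
```

```bash
exec 2>&1
python3 -m inch '[{"x":0,"y":0,"z":0,"yaw":0,"gripper":-1},{"x":0,"y":0,"z":0,"yaw":0,"gripper":-1},{"x":0,"y":0,"z":0,"yaw":0,"gripper":-1}]'
python3 - <<'E'
from h import *
a=grab('top');b=grab('scene')
go(526.5,-81,67,-173.4)
M=cv2.resize(b['pixels'][80:180,200:300,::-1],None,fx=5,fy=5,interpolation=cv2.INTER_CUBIC)
L=cv2.resize(a['pixels'][200:300,400:500,::-1],(300,300))
M=np.hstack([M,cv2.resize(L,(300,500))])
cv2.imwrite('pics/p9.png',np.clip(M*1.5,0,255).astype(np.uint8))
E
```

```text
time_s: 16.3
ee_pos: [432.1, -302.8, 137.6]
ee_rot: [-179.9, -0.2, 119.3]
force: [0.1, -0.5, -2.3]
gripper_width: 46.0
pos [ 432.4 -303.1  176.8] yaw 119.3 q1,q6 [-36. -66.] w 46.0 t 16.4 | x 14.76 y 19.07 z 10.98 cm, turn -13.46
```

View pics/p9.png

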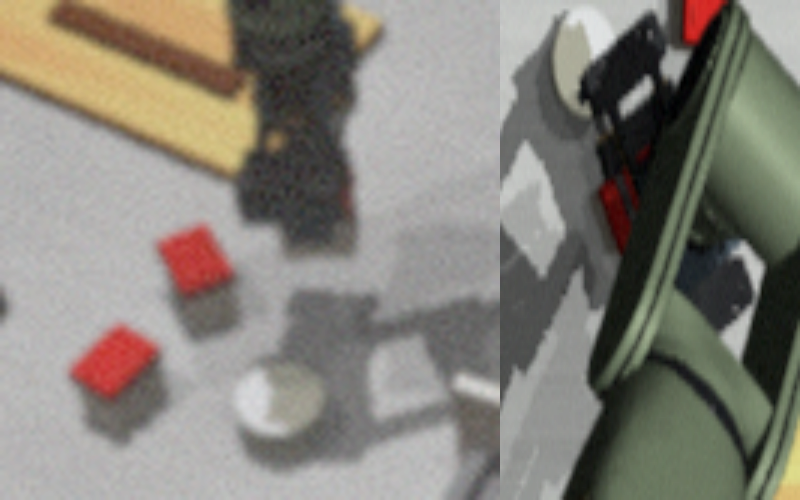

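The tub is held. The differences were servo lag that settles in about half a second, so I'll add still rows. Now to pocket 2.

```bash
exec 2>&1
python3 -m inch '[{"x":2.1,"y":2.72,"z":0,"yaw":0,"gripper":-1},{"x":2.1,"y":2.72,"z":0,"yaw":0,"gripper":-1},{"x":2.1,"y":2.72,"z":0,"yaw":0,"gripper":-1},{"x":2.1,"y":2.72,"z":0,"yaw":0,"gripper":-1},{"x":2.1,"y":2.72,"z":0,"yaw":0,"gripper":-1},{"x":2.1,"y":2.72,"z":0,"yaw":0,"gripper":-1},{"x":2.1,"y":2.72,"z":0,"yaw":0,"gripper":-1},{"x":0,"y":0,"z":0,"yaw":-1,"gripper":-1},{"x":0,"y":0,"z":0,"yaw":-1,"gripper":-1},{"x":0,"y":0,"z":0,"yaw":-1,"gripper":-1},{"x":0,"y":0,"z":0,"yaw":-1,"gripper":-1},{"x":0,"y":0,"z":0,"yaw":-1,"gripper":-1}]' >/dev/null
python3 -m inch '[{"x":0,"y":0,"z":0,"yaw":-1,"gripper":-1},{"x":0,"y":0,"z":0,"yaw":-1,"gripper":-1},{"x":0,"y":0,"z":0,"yaw":-1,"gripper":-1},{"x":0,"y":0,"z":0,"yaw":-1,"gripper":-1},{"x":0,"y":0,"z":0,"yaw":-1,"gripper":-1},{"x":0,"y":0,"z":0,"yaw":-1,"gripper":-1},{"x":0,"y":0,"z":0,"yaw":-1,"gripper":-1},{"x":0,"y":0,"z":0,"yaw":-1,"gripper":-1},{"x":0,"y":0,"z":0,"yaw":-0.46,"gripper":-1},{"x":0,"y":0,"z":0,"yaw":0,"gripper":-1},{"x":0,"y":0,"z":0,"yaw":0,"gripper":-1},{"x":0,"y":0,"z":0,"yaw":0,"gripper":-1}]' >/dev/null
python3 - <<'E'
from h import *
go(526.5,-81,67,-173.4)
a=grab('top');b=grab('scene')
for d in (a,b):
    for i,s,c in blobs(d,25)[2]: print(c.round(1),s[4],pix2w(d,[c],62)[0].round(0))
E
```

```text
pos [527.1 -82.3 177.9] yaw -173.4 q1,q6 [ -10. -107.] w 45.6 t 18.4 | x 0.04 y 0.14 z 11.09 cm, turn -0.01
[444.2 115.1] 404 [ 848. -344.   62.]
[209.5 193.6] 276 [575. 411.  62.]
[468.2 199.2] 259 [ 569. -412.   62.]
[243.6 208.2] 272 [530. 302.  62.]
[313.7 215.5] 287 [510.  81.  62.]
[335.2 211.8] 123 [523.  13.  62.]
[471.4 236. ] 268 [ 452. -417.   62.]
[238.5 131.7] 99 [ 453. -416.   62.]
[222.6 152.1] 113 [ 571. -409.   62.]
[322.1 182.3] 66 [504.   5.  62.]
[339.7 188. ] 155 [494.  76.  62.]
[196.9 196.7] 254 [ 789. -367.   62.]
[390.7 221.2] 148 [531. 304.  62.]
[413.6 244.3] 166 [577. 412.  62.]
```

```bash
exec 2>&1; set -e
python3 -m inch '[{"x":0,"y":0.14,"z":3,"yaw":0,"gripper":-1},{"x":0,"y":0,"z":2.5,"yaw":0,"gripper":-1},{"x":0,"y":0,"z":1.5,"yaw":0,"gripper":-1},{"x":0,"y":0,"z":0.7,"yaw":0,"gripper":-1},{"x":0,"y":0,"z":0,"yaw":0,"gripper":-1},{"x":0,"y":0,"z":0,"yaw":0,"gripper":-1}]' >/dev/null; python3 ok.py
python3 -m inch '[{"x":0,"y":0,"z":0.5,"yaw":0,"gripper":-1},{"x":0,"y":0,"z":0.5,"yaw":0,"gripper":-1},{"x":0,"y":0,"z":0,"yaw":0,"gripper":-1},{"x":0,"y":0,"z":0,"yaw":0,"gripper":-1}]' >/dev/null; python3 ok.py
python3 -m inch '[{"x":0,"y":0,"z":0.5,"yaw":0,"gripper":-1},{"x":0,"y":0,"z":0.5,"yaw":0,"gripper":-1},{"x":0,"y":0,"z":0,"yaw":0,"gripper":-1},{"x":0,"y":0,"z":0,"yaw":0,"gripper":-1}]' >/dev/null; python3 ok.py
python3 -m inch '[{"x":0,"y":0,"z":0.3,"yaw":0,"gripper":-1},{"x":0,"y":0,"z":0.3,"yaw":0,"gripper":-1},{"x":0,"y":0,"z":0,"yaw":0,"gripper":-1},{"x":0,"y":0,"z":0,"yaw":0,"gripper":-1}]' >/dev/null; python3 ok.py
python3 -m inch '[{"x":0,"y":0,"z":0.3,"yaw":0,"gripper":-1},{"x":0,"y":0,"z":0,"yaw":0,"gripper":-1},{"x":0,"y":0,"z":0,"yaw":0,"gripper":-1}]' >/dev/null; python3 ok.py
```

```text
[527.7 -81.1  62.9] [ 0.2  0.1 -2.5]
[527.2 -81.   52.6] [-0.   0.5 -2.2]
[526.8 -80.9  42.1] [-0.2 -0.5 -2.2]
[527.  -80.9  36.3] [-1.5 -0.8 -2.5]
[527.2 -81.   33.4] [ 0.6 -1.2 -2.4]
```

```bash
exec 2>&1; set -e
python3 -m inch '[{"x":0,"y":0,"z":0.2,"yaw":0,"gripper":-1},{"x":0,"y":0,"z":0,"yaw":0,"gripper":-1},{"x":0,"y":0,"z":0,"yaw":0,"gripper":-1}]' >/dev/null; python3 ok.py
python3 -m inch '[{"x":0,"y":0,"z":0.2,"yaw":0,"gripper":-1},{"x":0,"y":0,"z":0,"yaw":0,"gripper":-1},{"x":0,"y":0,"z":0,"yaw":0,"gripper":-1}]' >/dev/null; python3 ok.py
python3 -m inch '[{"x":0,"y":0,"z":0.2,"yaw":0,"gripper":-1},{"x":0,"y":0,"z":0,"yaw":0,"gripper":-1},{"x":0,"y":0,"z":0,"yaw":0,"gripper":-1}]' >/dev/null; python3 ok.py
```

```text
[528.5 -80.9  33.2] [-0.2  1.3  6.5]
```

Contact at reported 33, consistent with the tub's underside on the pocket floor. I'll release and go on to the right-hand rear spare.

```bash
exec 2>&1
python3 -m inch '[{"x":0,"y":0,"z":-0.1,"yaw":0,"gripper":0.35},{"x":0,"y":0,"z":0,"yaw":0,"gripper":0.35},{"x":0,"y":0,"z":0,"yaw":0,"gripper":0.35},{"x":0,"y":0,"z":0,"yaw":0,"gripper":0.35},{"x":0,"y":0,"z":-2,"yaw":0,"gripper":0.35},{"x":0,"y":0,"z":-4,"yaw":0,"gripper":0.35},{"x":0,"y":0,"z":-4,"yaw":0,"gripper":0.45}]'
python3 -m inch '[{"x":-0.05,"y":-3.7,"z":0,"yaw":0,"gripper":0.45},{"x":-0.05,"y":-3.7,"z":0,"yaw":0,"gripper":0.45},{"x":-0.05,"y":-3.7,"z":0,"yaw":0,"gripper":0.45},{"x":-0.05,"y":-3.7,"z":0,"yaw":0,"gripper":0.45},{"x":-0.05,"y":-3.7,"z":0,"yaw":0,"gripper":0.45},{"x":-0.05,"y":-3.7,"z":0,"yaw":0,"gripper":0.45},{"x":-0.05,"y":-3.7,"z":0,"yaw":0,"gripper":0.45},{"x":-0.05,"y":-3.7,"z":0,"yaw":0,"gripper":0.45},{"x":-0.05,"y":-3.7,"z":0,"yaw":1,"gripper":0.45},{"x":0,"y":0,"z":0,"yaw":1,"gripper":0.45},{"x":0,"y":0,"z":0,"yaw":0.48,"gripper":0.45},{"x":0,"y":0,"z":0,"yaw":0,"gripper":0.45}]' >/dev/null
python3 -m inch '[{"x":0,"y":0,"z":0,"yaw":0,"gripper":0.45},{"x":0,"y":0,"z":0,"yaw":0,"gripper":0.45}]' >/dev/null
python3 - <<'E'
from h import *
a=grab('top');b=grab('scene')
m=np.array([760.9,28.7]);t=np.radians(6.6);R=np.array([[np.cos(t),-np.sin(t)],[np.sin(t),np.cos(t)]])
for d in (a,b):
    for i,s,c in blobs(d,25)[2]:
        w=pix2w(d,[c],84)[0]; ins=abs(w[1])<150 and w[0]<650
        f=lidfit(d,c,84 if ins else 62);print(c.round(1),s[4],np.round(f,1),((np.array(f[:2])-m)@R).round(1) if ins else '')
go(569.6,-412.3,45,174.2)
E
```

```text
time_s: 21.08
ee_pos: [525.7, -80.8, 132.2]
ee_rot: [179.9, -0.3, -173.4]
force: [1.1, 0.5, 0.1]
gripper_width: 65.2
[444.3 115.1] 407 [ 858.4 -351.7   27.6   55.    32.5] 
[209.5 193.6] 278 [5.755e+02 4.119e+02 4.670e+01 5.000e-01 2.600e+00] 
[243.7 208.2] 273 [ 5.313e+02  3.015e+02  7.580e+01 -1.000e-01  2.800e+00] 
[365. 210.] 291 [527.7 -79.    6.7  -1.2  52.4] [-244.   -80.2]
[339.3 213. ] 298 [ 5.172e+02  1.200e+00  6.200e+00 -1.000e-01  4.970e+01] [-245.3    0.7]
[470.8 205.8] 31 [ 555.  -406.4   59.4    0.   126.8] 
[313.6 215.1] 287 [510.   81.1   7.7   5.7  10.9] [-243.2   80.9]
[239.  132.1] 91 [ 4.520e+02 -4.143e+02  5.640e+01  1.000e-01  3.780e+01] 
[300.  174.3] 142 [525.2 -79.3   6.9   2.2  72.6] [-246.5  -80.2]
[319.9 181. ] 146 [514.9   1.4   6.4   2.1 154.6] [-247.5    1.2]
[339.7 188.1] 153 [507.   81.    8.5   2.4  95. ] [-246.2   81.1]
[196.9 196.7] 252 [ 781.5 -378.3  -13.    34.1   20.4] 
[390.6 221.2] 151 [5.298e+02 3.020e+02 7.670e+01 4.000e-01 1.310e+01] 
[413.7 244.4] 163 [5.745e+02 4.114e+02 4.670e+01 1.000e-01 2.340e+01] 
pos [ 570.1 -410.8  171.6] yaw 174.3 q1,q6 [ -37. -121.] w 66.0 t 22.4 | x 0.03 y -0.16 z 12.66 cm, turn 0.02
```

Tub is in pocket 2, matching its neighbours in both views. Grasping the second spare.

```bash
exec 2>&1
python3 -m inch '[{"x":0,"y":-0.15,"z":4,"yaw":0,"gripper":0.45},{"x":0,"y":0,"z":4,"yaw":0,"gripper":0.45},{"x":0,"y":0,"z":3,"yaw":0,"gripper":0.45},{"x":0,"y":0,"z":1.6,"yaw":0,"gripper":0.45},{"x":0,"y":0,"z":0,"yaw":0,"gripper":0.45},{"x":0,"y":0,"z":0,"yaw":0,"gripper":0.45},{"x":0,"y":0,"z":0,"yaw":0,"gripper":0.45},{"x":0,"y":0,"z":0,"yaw":0,"gripper":-1},{"x":0,"y":0,"z":0,"yaw":0,"gripper":-1},{"x":0,"y":0,"z":0,"yaw":0,"gripper":-1},{"x":0,"y":0,"z":0,"yaw":0,"gripper":-1},{"x":0,"y":0,"z":0,"yaw":0,"gripper":-1}]' 25
python3 -m inch '[{"x":0,"y":0,"z":-3,"yaw":0,"gripper":-1},{"x":0,"y":0,"z":-4,"yaw":0,"gripper":-1},{"x":0,"y":0,"z":-4,"yaw":0,"gripper":-1},{"x":0,"y":0,"z":-2,"yaw":0,"gripper":-1},{"x":0,"y":0,"z":0,"yaw":0,"gripper":-1},{"x":0,"y":0,"z":0,"yaw":0,"gripper":-1},{"x":0,"y":0,"z":0,"yaw":0,"gripper":-1},{"x":0,"y":0,"z":0,"yaw":0,"gripper":-1}]'
python3 -c "
from h import *
go(605.9,-71.8,67,-173.4)"
```

```text
time_s: 23.35
ee_pos: [570.4, -413.6, 8.0]
ee_rot: [-179.9, 0.1, 174.2]
force: [-0.7, -1.4, 6.0]
gripper_width: 46.0
time_s: 24.02
ee_pos: [568.4, -411.6, 133.2]
ee_rot: [179.8, -0.3, 174.2]
force: [-0.1, 0.8, -2.1]
gripper_width: 46.1
pos [ 568.4 -411.6  172.2] yaw 174.2 q1,q6 [ -37. -121.] w 46.1 t 24.0 | x -0.30 y 34.19 z 10.52 cm, turn -2.48
```

```bash
exec 2>&1
python3 -m inch '[{"x":-0.03,"y":3.8,"z":0,"yaw":0,"gripper":-1},{"x":-0.03,"y":3.8,"z":0,"yaw":0,"gripper":-1},{"x":-0.03,"y":3.8,"z":0,"yaw":0,"gripper":-1},{"x":-0.03,"y":3.8,"z":0,"yaw":0,"gripper":-1},{"x":-0.03,"y":3.8,"z":0,"yaw":0,"gripper":-1},{"x":-0.03,"y":3.8,"z":0,"yaw":0,"gripper":-1},{"x":-0.03,"y":3.8,"z":0,"yaw":0,"gripper":-1},{"x":-0.03,"y":3.8,"z":0,"yaw":0,"gripper":-1},{"x":-0.03,"y":3.8,"z":0,"yaw":0,"gripper":-1},{"x":0,"y":0,"z":0,"yaw":-1,"gripper":-1},{"x":0,"y":0,"z":0,"yaw":-1,"gripper":-1},{"x":0,"y":0,"z":0,"yaw":-0.48,"gripper":-1}]' >/dev/null
python3 -m inch '[{"x":0,"y":0,"z":0,"yaw":0,"gripper":-1},{"x":0,"y":0,"z":0,"yaw":0,"gripper":-1},{"x":0,"y":0,"z":0,"yaw":0,"gripper":-1},{"x":0,"y":0,"z":0,"yaw":0,"gripper":-1}]' >/dev/null
python3 -c "
from h import *
go(605.9,-71.8,67,-173.4)"
```

```text
pos [606.7 -73.  174.9] yaw -173.5 q1,q6 [  -8. -104.] w 45.8 t 25.4 | x 0.07 y 0.13 z 10.79 cm, turn -0.01
```

```bash
exec 2>&1; set -e
python3 -m inch '[{"x":0.05,"y":0.1,"z":3,"yaw":0,"gripper":-1},{"x":0,"y":0,"z":2.5,"yaw":0,"gripper":-1},{"x":0,"y":0,"z":1.5,"yaw":0,"gripper":-1},{"x":0,"y":0,"z":0.5,"yaw":0,"gripper":-1},{"x":0,"y":0,"z":0,"yaw":0,"gripper":-1},{"x":0,"y":0,"z":0,"yaw":0,"gripper":-1}]' >/dev/null; python3 ok.py
python3 -m inch '[{"x":0,"y":0,"z":0.5,"yaw":0,"gripper":-1},{"x":0,"y":0,"z":0.5,"yaw":0,"gripper":-1},{"x":0,"y":0,"z":0,"yaw":0,"gripper":-1},{"x":0,"y":0,"z":0,"yaw":0,"gripper":-1}]' >/dev/null; python3 ok.py
python3 -m inch '[{"x":0,"y":0,"z":0.5,"yaw":0,"gripper":-1},{"x":0,"y":0,"z":0.5,"yaw":0,"gripper":-1},{"x":0,"y":0,"z":0,"yaw":0,"gripper":-1},{"x":0,"y":0,"z":0,"yaw":0,"gripper":-1}]' >/dev/null; python3 ok.py
python3 -m inch '[{"x":0,"y":0,"z":0.4,"yaw":0,"gripper":-1},{"x":0,"y":0,"z":0.3,"yaw":0,"gripper":-1},{"x":0,"y":0,"z":0,"yaw":0,"gripper":-1},{"x":0,"y":0,"z":0,"yaw":0,"gripper":-1}]' >/dev/null; python3 ok.py
python3 -m inch '[{"x":0,"y":0,"z":0.2,"yaw":0,"gripper":-1},{"x":0,"y":0,"z":0,"yaw":0,"gripper":-1},{"x":0,"y":0,"z":0,"yaw":0,"gripper":-1}]' >/dev/null; python3 ok.py
python3 -m inch '[{"x":0,"y":0,"z":0.2,"yaw":0,"gripper":-1},{"x":0,"y":0,"z":0,"yaw":0,"gripper":-1},{"x":0,"y":0,"z":0,"yaw":0,"gripper":-1}]' >/dev/null; python3 ok.py
python3 -m inch '[{"x":0,"y":0,"z":0.2,"yaw":0,"gripper":-1},{"x":0,"y":0,"z":0,"yaw":0,"gripper":-1},{"x":0,"y":0,"z":0,"yaw":0,"gripper":-1}]' >/dev/null; python3 ok.py
```

```text
[607.1 -72.1  62.2] [-0.4  0.2 -2.9]
[606.4 -71.8  51.6] [ 0.5 -0.2 -2.7]
[606.1 -71.7  41. ] [-0.3  0.7 -2.9]
[606.2 -71.8  34.2] [-0.1  1.4 -2.5]
[606.4 -71.8  32.5] [ 0.1  1.  -2.7]
[606.3 -71.8  30.4] [-0.2  1.2 -2. ]
[607.4 -71.8  29.9] [-0.6  1.1  5.6]
```

```bash
exec 2>&1
python3 -m inch '[{"x":0,"y":0,"z":-0.1,"yaw":0,"gripper":0.35},{"x":0,"y":0,"z":0,"yaw":0,"gripper":0.35},{"x":0,"y":0,"z":0,"yaw":0,"gripper":0.35},{"x":0,"y":0,"z":0,"yaw":0,"gripper":0.35},{"x":0,"y":0,"z":-2,"yaw":0,"gripper":0.35},{"x":0,"y":0,"z":-4,"yaw":0,"gripper":0.35},{"x":0,"y":0,"z":-4,"yaw":0,"gripper":0.45}]' >/dev/null
python3 -m inch '[{"x":1.93,"y":-3.25,"z":0,"yaw":0,"gripper":0.45},{"x":1.93,"y":-3.25,"z":0,"yaw":0,"gripper":0.45},{"x":1.93,"y":-3.25,"z":0,"yaw":0,"gripper":0.45},{"x":1.93,"y":-3.25,"z":0,"yaw":0,"gripper":0.45},{"x":1.93,"y":-3.25,"z":0,"yaw":0,"gripper":0.45},{"x":1.93,"y":-3.25,"z":0,"yaw":0,"gripper":0.45},{"x":1.93,"y":-3.25,"z":0,"yaw":0,"gripper":0.45},{"x":1.93,"y":-3.25,"z":0,"yaw":0,"gripper":0.45},{"x":1.93,"y":-3.25,"z":0,"yaw":0,"gripper":0.45},{"x":1.93,"y":-3.25,"z":0,"yaw":0,"gripper":0.45},{"x":0,"y":0,"z":0,"yaw":1,"gripper":0.45},{"x":0,"y":0,"z":0,"yaw":1,"gripper":0.45}]' >/dev/null
python3 -m inch '[{"x":0,"y":0,"z":0,"yaw":1,"gripper":0.45},{"x":0,"y":0,"z":0,"yaw":1,"gripper":0.45},{"x":0,"y":0,"z":0,"yaw":1,"gripper":0.45},{"x":0,"y":0,"z":0,"yaw":1,"gripper":0.45},{"x":0,"y":0,"z":0,"yaw":1,"gripper":0.45},{"x":0,"y":0,"z":0,"yaw":1,"gripper":0.45},{"x":0,"y":0,"z":0,"yaw":1,"gripper":0.45},{"x":0,"y":0,"z":0,"yaw":1,"gripper":0.45},{"x":0,"y":0,"z":0,"yaw":1,"gripper":0.45},{"x":0,"y":0,"z":0,"yaw":1,"gripper":0.45},{"x":0,"y":0,"z":0,"yaw":1,"gripper":0.45},{"x":0,"y":0,"z":0,"yaw":1,"gripper":0.45}]' >/dev/null
python3 -m inch '[{"x":0,"y":0,"z":0,"yaw":1,"gripper":0.45},{"x":0,"y":0,"z":0,"yaw":1,"gripper":0.45},{"x":0,"y":0,"z":0,"yaw":1,"gripper":0.45},{"x":0,"y":0,"z":0,"yaw":1,"gripper":0.45},{"x":0,"y":0,"z":0,"yaw":1,"gripper":0.45},{"x":0,"y":0,"z":0,"yaw":1,"gripper":0.45},{"x":0,"y":0,"z":0,"yaw":1,"gripper":0.45},{"x":0,"y":0,"z":0,"yaw":1,"gripper":0.45},{"x":0,"y":0,"z":0,"yaw":1,"gripper":0.45},{"x":0,"y":0,"z":0,"yaw":1,"gripper":0.45},{"x":0,"y":0,"z":0,"yaw":1,"gripper":0.45},{"x":0,"y":0,"z":0,"yaw":0.9,"gripper":0.45}]' >/dev/null
python3 -m inch '[{"x":0,"y":0,"z":0,"yaw":0,"gripper":0.45},{"x":0,"y":0,"z":0,"yaw":0,"gripper":0.45}]' >/dev/null
cat > chk.py <<'E'
from h import *
a=grab('top');b=grab('scene')
m=np.array([760.9,28.7]);t=np.radians(6.6);R=np.array([[np.cos(t),-np.sin(t)],[np.sin(t),np.cos(t)]])
for d in (a,b):
    for i,s,c in blobs(d,40)[2]:
        w=pix2w(d,[c],84)[0]; ins=abs(w[1])<150 and w[0]<650
        if w[0]>700: continue
        f=lidfit(d,c,84 if ins else 62);print(c.round(1),s[4],np.round(f,1),((np.array(f[:2])-m)@R).round(1) if ins else '')
E
python3 chk.py; python3 -c "
from h import *
go(451.8,-417.3,45,57.1)"
```

```text
[361.9 184.9] 285 [ 6.069e+02 -6.970e+01  6.200e+00 -6.000e-01  5.140e+01] [-164.3  -80. ]
[209.5 193.6] 278 [575.6 412.1  46.8   0.8   2.3] 
[243.7 208.2] 273 [5.311e+02 3.017e+02 7.670e+01 2.000e-01 2.800e+00] 
[365.  209.7] 291 [528.6 -78.9   6.7   1.2 125.8] [-243.1  -80.2]
[339.2 212.7] 296 [518.    1.4   5.4   5.5  57.1] [-244.5    0.8]
[313.6 214.9] 287 [510.3  81.2   7.4   2.2  11.3] [-242.9   80.9]
[299.9 174.6] 141 [526.5 -79.    6.7   2.  174.3] [-245.2  -80. ]
[319.8 181.1] 148 [515.5   1.4   7.2   2.3 154.2] [-246.9    1.1]
[339.5 188.1] 153 [507.8  81.3   9.    1.5  93.3] [-245.4   81.3]
[291.  190.4] 142 [ 6.049e+02 -6.980e+01  6.500e+00  6.000e-01  1.308e+02] [-166.3  -79.9]
[390.6 221.3] 148 [5.297e+02 3.020e+02 7.670e+01 5.000e-01 1.340e+01] 
[413.7 244.3] 164 [574.7 412.   46.6  -0.   23.2] 
pos [ 452.  -416.8  168.3] yaw 57.2 q1,q6 [-44. -11.] w 66.1 t 31.4 | x -0.05 y 0.01 z 12.33 cm, turn 0.02
```

```bash
exec 2>&1
python3 -m inch '[{"x":-0.05,"y":0,"z":4,"yaw":0,"gripper":0.45},{"x":0,"y":0,"z":4,"yaw":0,"gripper":0.45},{"x":0,"y":0,"z":3,"yaw":0,"gripper":0.45},{"x":0,"y":0,"z":1.3,"yaw":0,"gripper":0.45},{"x":0,"y":0,"z":0,"yaw":0,"gripper":0.45},{"x":0,"y":0,"z":0,"yaw":0,"gripper":0.45},{"x":0,"y":0,"z":0,"yaw":0,"gripper":0.45},{"x":0,"y":0,"z":0,"yaw":0,"gripper":-1},{"x":0,"y":0,"z":0,"yaw":0,"gripper":-1},{"x":0,"y":0,"z":0,"yaw":0,"gripper":-1},{"x":0,"y":0,"z":0,"yaw":0,"gripper":-1},{"x":0,"y":0,"z":0,"yaw":0,"gripper":-1}]' 25
python3 -m inch '[{"x":0,"y":0,"z":-3,"yaw":0,"gripper":-1},{"x":0,"y":0,"z":-4,"yaw":0,"gripper":-1},{"x":0,"y":0,"z":-4,"yaw":0,"gripper":-1},{"x":0,"y":0,"z":-2,"yaw":0,"gripper":-1},{"x":0,"y":0,"z":0,"yaw":0,"gripper":-1},{"x":0,"y":0,"z":0,"yaw":0,"gripper":-1},{"x":0,"y":0,"z":0,"yaw":0,"gripper":-1},{"x":0,"y":0,"z":0,"yaw":0,"gripper":-1}]'
python3 -c "
from h import *
go(598,9.9,67,6.6)"
```

```text
time_s: 32.45
ee_pos: [452.4, -417.8, 7.6]
ee_rot: [179.9, 0.0, 57.1]
force: [0.5, 0.6, 5.6]
gripper_width: 45.7
time_s: 33.12
ee_pos: [450.6, -416.1, 133.9]
ee_rot: [-179.7, -0.1, 57.1]
force: [0.4, 0.6, -1.7]
gripper_width: 45.8
pos [ 450.6 -416.1  172.9] yaw 57.1 q1,q6 [-44. -11.] w 45.8 t 33.1 | x 43.78 y -10.76 z 10.59 cm, turn 10.10
```

```bash
exec 2>&1
python3 -m inch '[{"x":3.65,"y":-0.9,"z":0,"yaw":0,"gripper":-1},{"x":3.65,"y":-0.9,"z":0,"yaw":0,"gripper":-1},{"x":3.65,"y":-0.9,"z":0,"yaw":0,"gripper":-1},{"x":3.65,"y":-0.9,"z":0,"yaw":0,"gripper":-1},{"x":3.65,"y":-0.9,"z":0,"yaw":0,"gripper":-1},{"x":3.65,"y":-0.9,"z":0,"yaw":0,"gripper":-1},{"x":3.65,"y":-0.9,"z":0,"yaw":0,"gripper":-1},{"x":3.65,"y":-0.9,"z":0,"yaw":0,"gripper":-1},{"x":3.65,"y":-0.9,"z":0,"yaw":0,"gripper":-1},{"x":3.65,"y":-0.9,"z":0,"yaw":0,"gripper":-1},{"x":3.65,"y":-0.9,"z":0,"yaw":0,"gripper":-1},{"x":3.65,"y":-0.9,"z":0,"yaw":0,"gripper":-1}]' >/dev/null
python3 -m inch '[{"x":0,"y":0,"z":0,"yaw":1,"gripper":-1},{"x":0,"y":0,"z":0,"yaw":1,"gripper":-1},{"x":0,"y":0,"z":0,"yaw":1,"gripper":-1},{"x":0,"y":0,"z":0,"yaw":1,"gripper":-1},{"x":0,"y":0,"z":0,"yaw":1,"gripper":-1},{"x":0,"y":0,"z":0,"yaw":1,"gripper":-1},{"x":0,"y":0,"z":0,"yaw":1,"gripper":-1},{"x":0,"y":0,"z":0,"yaw":1,"gripper":-1},{"x":0,"y":0,"z":0,"yaw":1,"gripper":-1},{"x":0,"y":0,"z":0,"yaw":1,"gripper":-1},{"x":0,"y":0,"z":0,"yaw":0.1,"gripper":-1},{"x":0,"y":0,"z":0,"yaw":0,"gripper":-1}]' >/dev/null
python3 -m inch '[{"x":0,"y":0,"z":0,"yaw":0,"gripper":-1},{"x":0,"y":0,"z":0,"yaw":0,"gripper":-1},{"x":0,"y":0,"z":0,"yaw":0,"gripper":-1},{"x":0,"y":0,"z":0,"yaw":0,"gripper":-1}]' >/dev/null
python3 -c "
from h import *
go(598,9.9,67,6.6)"
```

```text
pos [599.    9.1 175.5] yaw 6.6 q1,q6 [-0. 83.] w 46.2 t 35.5 | x -0.09 y -0.09 z 10.85 cm, turn 0.01
```

```bash
exec 2>&1; set -e
python3 -m inch '[{"x":-0.05,"y":-0.07,"z":3,"yaw":0,"gripper":-1},{"x":0,"y":0,"z":2.5,"yaw":0,"gripper":-1},{"x":0,"y":0,"z":1.5,"yaw":0,"gripper":-1},{"x":0,"y":0,"z":0.5,"yaw":0,"gripper":-1},{"x":0,"y":0,"z":0,"yaw":0,"gripper":-1},{"x":0,"y":0,"z":0,"yaw":0,"gripper":-1}]' >/dev/null; python3 ok.py
python3 -m inch '[{"x":0,"y":0,"z":0.5,"yaw":0,"gripper":-1},{"x":0,"y":0,"z":0.5,"yaw":0,"gripper":-1},{"x":0,"y":0,"z":0,"yaw":0,"gripper":-1},{"x":0,"y":0,"z":0,"yaw":0,"gripper":-1}]' >/dev/null; python3 ok.py
python3 -m inch '[{"x":0,"y":0,"z":0.5,"yaw":0,"gripper":-1},{"x":0,"y":0,"z":0.5,"yaw":0,"gripper":-1},{"x":0,"y":0,"z":0,"yaw":0,"gripper":-1},{"x":0,"y":0,"z":0,"yaw":0,"gripper":-1}]' >/dev/null; python3 ok.py
python3 -m inch '[{"x":0,"y":0,"z":0.4,"yaw":0,"gripper":-1},{"x":0,"y":0,"z":0.3,"yaw":0,"gripper":-1},{"x":0,"y":0,"z":0,"yaw":0,"gripper":-1},{"x":0,"y":0,"z":0,"yaw":0,"gripper":-1}]' >/dev/null; python3 ok.py
python3 -m inch '[{"x":0,"y":0,"z":0.2,"yaw":0,"gripper":-1},{"x":0,"y":0,"z":0,"yaw":0,"gripper":-1},{"x":0,"y":0,"z":0,"yaw":0,"gripper":-1}]' >/dev/null; python3 ok.py
python3 -m inch '[{"x":0,"y":0,"z":0.2,"yaw":0,"gripper":-1},{"x":0,"y":0,"z":0,"yaw":0,"gripper":-1},{"x":0,"y":0,"z":0,"yaw":0,"gripper":-1}]' >/dev/null; python3 ok.py
python3 -m inch '[{"x":0,"y":0,"z":0.2,"yaw":0,"gripper":-1},{"x":0,"y":0,"z":0,"yaw":0,"gripper":-1},{"x":0,"y":0,"z":0,"yaw":0,"gripper":-1}]' >/dev/null; python3 ok.py
python3 -m inch '[{"x":0,"y":0,"z":0.2,"yaw":0,"gripper":-1},{"x":0,"y":0,"z":0,"yaw":0,"gripper":-1},{"x":0,"y":0,"z":0,"yaw":0,"gripper":-1}]' >/dev/null; python3 ok.py
```

```text
[599.2   9.8  62.3] [-0.2  0.1 -1.3]
[598.4   9.8  51.6] [-1.1 -0.3 -0.9]
[598.1   9.8  41. ] [ 0.1 -0.  -2. ]
[598.3   9.8  34.2] [ 0.4  0.2 -1.5]
[598.4   9.8  32.5] [ 0.9  0.6 -1.7]
[598.4   9.8  30.4] [-0.7  0.5 -2.6]
[599.2   9.8  29.6] [-1.   0.2  4.1]
[600.6  10.   29.5] [-1.2  0.7 13.5]
```

```bash
exec 2>&1
python3 -m inch '[{"x":0,"y":0,"z":-0.3,"yaw":0,"gripper":-1},{"x":0,"y":0,"z":0,"yaw":0,"gripper":0.35},{"x":0,"y":0,"z":0,"yaw":0,"gripper":0.35},{"x":0,"y":0,"z":0,"yaw":0,"gripper":0.35},{"x":0,"y":0,"z":0,"yaw":0,"gripper":0.35},{"x":0,"y":0,"z":-2,"yaw":0,"gripper":0.35},{"x":0,"y":0,"z":-4,"yaw":0,"gripper":0.35},{"x":0,"y":0,"z":-4,"yaw":0,"gripper":0.45}]' >/dev/null
python3 -m inch '[{"x":-0.41,"y":-3.72,"z":0,"yaw":0,"gripper":0.45},{"x":-0.41,"y":-3.72,"z":0,"yaw":0,"gripper":0.45},{"x":-0.41,"y":-3.72,"z":0,"yaw":0,"gripper":0.45},{"x":-0.41,"y":-3.72,"z":0,"yaw":0,"gripper":0.45},{"x":-0.41,"y":-3.72,"z":0,"yaw":0,"gripper":0.45},{"x":-0.41,"y":-3.72,"z":0,"yaw":0,"gripper":0.45},{"x":-0.41,"y":-3.72,"z":0,"yaw":0,"gripper":0.45},{"x":-0.41,"y":-3.72,"z":0,"yaw":0,"gripper":0.45},{"x":0,"y":0,"z":0,"yaw":-1,"gripper":0.45},{"x":0,"y":0,"z":0,"yaw":-1,"gripper":0.45},{"x":0,"y":0,"z":0,"yaw":-1,"gripper":0.45},{"x":0,"y":0,"z":0,"yaw":-1,"gripper":0.45}]' >/dev/null
python3 -m inch '[{"x":0,"y":0,"z":0,"yaw":-1,"gripper":0.45},{"x":0,"y":0,"z":0,"yaw":-1,"gripper":0.45},{"x":0,"y":0,"z":0,"yaw":-1,"gripper":0.45},{"x":0,"y":0,"z":0,"yaw":-1,"gripper":0.45},{"x":0,"y":0,"z":0,"yaw":-1,"gripper":0.45},{"x":0,"y":0,"z":0,"yaw":-1,"gripper":0.45},{"x":0,"y":0,"z":0,"yaw":-1,"gripper":0.45},{"x":0,"y":0,"z":0,"yaw":-1,"gripper":0.45},{"x":0,"y":0,"z":0,"yaw":-1,"gripper":0.45},{"x":0,"y":0,"z":0,"yaw":-0.94,"gripper":0.45},{"x":0,"y":0,"z":0,"yaw":0,"gripper":0.45},{"x":0,"y":0,"z":0,"yaw":0,"gripper":0.45}]' >/dev/null
python3 chk.py; python3 -c "
from h import *
go(531,302,45,76.3)"
```

```text
[361.9 184.4] 280 [608.8 -69.5   6.1   1.8 109.7] [-162.3  -80.1]
[336.3 187.7] 290 [596.4  11.1   6.5   0.8  72.9] [-165.4    1.4]
[364.9 209.1] 292 [530.1 -78.5   7.2   1.  118.5] [-241.6  -80. ]
[339.1 212.1] 296 [519.5   1.7   5.2   3.7 130.2] [-242.9    0.9]
[313.5 214.4] 285 [512.2  81.4   8.3   2.9  22.1] [-241.    80.9]
[299.9 174.8] 138 [527.7 -78.8   6.7   2.1 200.4] [-244.  -80.]
[319.6 181.4] 145 [517.4   1.7   6.3   1.4 269.1] [-245.     1.2]
[339.4 188.7] 149 [509.3  81.5   9.4   2.3  91.9] [-243.9   81.3]
[290.8 190.7] 141 [ 6.066e+02 -6.950e+01  6.100e+00  1.000e-01  1.823e+02] [-164.6  -79.8]
[311.4 197.5] 147 [5.947e+02 1.150e+01 6.300e+00 2.000e-01 2.592e+02] [-167.1    2. ]
[413.7 244.4] 168 [574.8 412.   46.6   0.    7.8] 
pos [531.6 301.6 168.4] yaw 76.2 q1,q6 [28. 42.] w 66.1 t 40.7 | x 0.03 y -0.07 z 12.34 cm, turn -0.02
```

```bash
exec 2>&1
python3 -m inch '[{"x":0.03,"y":-0.05,"z":4,"yaw":0,"gripper":0.45},{"x":0,"y":0,"z":4,"yaw":0,"gripper":0.45},{"x":0,"y":0,"z":3,"yaw":0,"gripper":0.45},{"x":0,"y":0,"z":1.3,"yaw":0,"gripper":0.45},{"x":0,"y":0,"z":0,"yaw":0,"gripper":0.45},{"x":0,"y":0,"z":0,"yaw":0,"gripper":0.45},{"x":0,"y":0,"z":0,"yaw":0,"gripper":0.45},{"x":0,"y":0,"z":0,"yaw":0,"gripper":-1},{"x":0,"y":0,"z":0,"yaw":0,"gripper":-1},{"x":0,"y":0,"z":0,"yaw":0,"gripper":-1},{"x":0,"y":0,"z":0,"yaw":0,"gripper":-1},{"x":0,"y":0,"z":0,"yaw":0,"gripper":-1}]' 25
python3 -m inch '[{"x":0,"y":0,"z":-3,"yaw":0,"gripper":-1},{"x":0,"y":0,"z":-4,"yaw":0,"gripper":-1},{"x":0,"y":0,"z":-4,"yaw":0,"gripper":-1},{"x":0,"y":0,"z":-2,"yaw":0,"gripper":-1},{"x":0,"y":0,"z":0,"yaw":0,"gripper":-1},{"x":0,"y":0,"z":0,"yaw":0,"gripper":-1},{"x":0,"y":0,"z":0,"yaw":0,"gripper":-1},{"x":0,"y":0,"z":0,"yaw":0,"gripper":-1}]'
python3 -c "
from h import *
go(590.6,91.5,67,6.6)"
```

```text
time_s: 41.72
ee_pos: [531.6, 302.3, 7.6]
ee_rot: [179.9, -0.1, 76.3]
force: [-0.0, -1.1, 5.7]
gripper_width: 45.9
time_s: 42.38
ee_pos: [529.8, 301.2, 133.9]
ee_rot: [-179.8, 0.2, 76.3]
force: [0.7, 0.1, -2.0]
gripper_width: 45.4
pos [529.8 301.2 172.9] yaw 76.3 q1,q6 [29. 42.] w 45.4 t 42.4 | x -18.93 y 10.87 z 10.59 cm, turn 13.94
```

```bash
exec 2>&1
python3 -m inch '[{"x":-3.15,"y":1.81,"z":0,"yaw":0,"gripper":-1},{"x":-3.15,"y":1.81,"z":0,"yaw":0,"gripper":-1},{"x":-3.15,"y":1.81,"z":0,"yaw":0,"gripper":-1},{"x":-3.15,"y":1.81,"z":0,"yaw":0,"gripper":-1},{"x":-3.15,"y":1.81,"z":0,"yaw":0,"gripper":-1},{"x":-3.15,"y":1.81,"z":0,"yaw":0,"gripper":-1},{"x":0,"y":0,"z":0,"yaw":1,"gripper":-1},{"x":0,"y":0,"z":0,"yaw":1,"gripper":-1},{"x":0,"y":0,"z":0,"yaw":1,"gripper":-1},{"x":0,"y":0,"z":0,"yaw":1,"gripper":-1},{"x":0,"y":0,"z":0,"yaw":1,"gripper":-1},{"x":0,"y":0,"z":0,"yaw":1,"gripper":-1}]' >/dev/null
python3 -m inch '[{"x":0,"y":0,"z":0,"yaw":1,"gripper":-1},{"x":0,"y":0,"z":0,"yaw":1,"gripper":-1},{"x":0,"y":0,"z":0,"yaw":1,"gripper":-1},{"x":0,"y":0,"z":0,"yaw":1,"gripper":-1},{"x":0,"y":0,"z":0,"yaw":1,"gripper":-1},{"x":0,"y":0,"z":0,"yaw":1,"gripper":-1},{"x":0,"y":0,"z":0,"yaw":1,"gripper":-1},{"x":0,"y":0,"z":0,"yaw":0.94,"gripper":-1},{"x":0,"y":0,"z":0,"yaw":0,"gripper":-1},{"x":0,"y":0,"z":0,"yaw":0,"gripper":-1},{"x":0,"y":0,"z":0,"yaw":0,"gripper":-1},{"x":0,"y":0,"z":0,"yaw":0,"gripper":-1}]' >/dev/null
python3 -c "
from h import *
go(590.6,91.5,67,6.6)"
```

```text
pos [591.7  92.6 174.9] yaw 6.7 q1,q6 [ 8. 91.] w 46.0 t 44.4 | x -0.13 y 0.10 z 10.79 cm, turn 0.01
```

```bash
exec 2>&1; set -e
python3 -m inch '[{"x":-0.1,"y":0.07,"z":3,"yaw":0,"gripper":-1},{"x":0,"y":0,"z":2.5,"yaw":0,"gripper":-1},{"x":0,"y":0,"z":1.5,"yaw":0,"gripper":-1},{"x":0,"y":0,"z":0.5,"yaw":0,"gripper":-1},{"x":0,"y":0,"z":0,"yaw":0,"gripper":-1},{"x":0,"y":0,"z":0,"yaw":0,"gripper":-1}]' >/dev/null; python3 ok.py
python3 -m inch '[{"x":0,"y":0,"z":0.5,"yaw":0,"gripper":-1},{"x":0,"y":0,"z":0.5,"yaw":0,"gripper":-1},{"x":0,"y":0,"z":0,"yaw":0,"gripper":-1},{"x":0,"y":0,"z":0,"yaw":0,"gripper":-1}]' >/dev/null; python3 ok.py
python3 -m inch '[{"x":0,"y":0,"z":0.5,"yaw":0,"gripper":-1},{"x":0,"y":0,"z":0.5,"yaw":0,"gripper":-1},{"x":0,"y":0,"z":0,"yaw":0,"gripper":-1},{"x":0,"y":0,"z":0,"yaw":0,"gripper":-1}]' >/dev/null; python3 ok.py
python3 -m inch '[{"x":0,"y":0,"z":0.4,"yaw":0,"gripper":-1},{"x":0,"y":0,"z":0.3,"yaw":0,"gripper":-1},{"x":0,"y":0,"z":0,"yaw":0,"gripper":-1},{"x":0,"y":0,"z":0,"yaw":0,"gripper":-1}]' >/dev/null; python3 ok.py
python3 -m inch '[{"x":0,"y":0,"z":0.2,"yaw":0,"gripper":-1},{"x":0,"y":0,"z":0,"yaw":0,"gripper":-1},{"x":0,"y":0,"z":0,"yaw":0,"gripper":-1}]' >/dev/null; python3 ok.py
python3 -m inch '[{"x":0,"y":0,"z":0.2,"yaw":0,"gripper":-1},{"x":0,"y":0,"z":0,"yaw":0,"gripper":-1},{"x":0,"y":0,"z":0,"yaw":0,"gripper":-1}]' >/dev/null; python3 ok.py
python3 -m inch '[{"x":0,"y":0,"z":0.2,"yaw":0,"gripper":-1},{"x":0,"y":0,"z":0,"yaw":0,"gripper":-1},{"x":0,"y":0,"z":0,"yaw":0,"gripper":-1}]' >/dev/null; python3 ok.py
```

```text
[591.7  92.   62.1] [ 0.1 -1.2 -1.9]
[591.1  91.9  51.7] [ 0.7  0.5 -1.3]
[590.7  91.8  41. ] [ 0.   0.1 -2.2]
[590.9  91.9  34.2] [ 0.8 -0.8 -0.8]
[591.1  91.9  32.5] [ 0.6 -0.1 -1.7]
[591.   91.9  30.5] [-0.2  0.2 -1. ]
[591.9  92.   29.6] [0.6 0.1 5.4]
```

```bash
exec 2>&1
python3 -m inch '[{"x":0,"y":0,"z":-0.1,"yaw":0,"gripper":0.35},{"x":0,"y":0,"z":0,"yaw":0,"gripper":0.35},{"x":0,"y":0,"z":0,"yaw":0,"gripper":0.35},{"x":0,"y":0,"z":0,"yaw":0,"gripper":0.35},{"x":0,"y":0,"z":-2,"yaw":0,"gripper":0.35},{"x":0,"y":0,"z":-4,"yaw":0,"gripper":0.35},{"x":0,"y":0,"z":-4,"yaw":0,"gripper":-1}]' >/dev/null
python3 -m inch '[{"x":-3.45,"y":1.37,"z":0,"yaw":0,"gripper":-1},{"x":-3.45,"y":1.37,"z":0,"yaw":0,"gripper":-1},{"x":-3.45,"y":1.37,"z":0,"yaw":0,"gripper":-1},{"x":-3.45,"y":1.37,"z":0,"yaw":0,"gripper":-1},{"x":-3.45,"y":1.37,"z":0,"yaw":0,"gripper":-1},{"x":-3.45,"y":1.37,"z":0,"yaw":0,"gripper":-1},{"x":0,"y":0,"z":0,"yaw":-1,"gripper":-1},{"x":0,"y":0,"z":0,"yaw":-1,"gripper":-1},{"x":0,"y":0,"z":0,"yaw":-1,"gripper":-1},{"x":0,"y":0,"z":0,"yaw":-1,"gripper":-1},{"x":0,"y":0,"z":0,"yaw":-1,"gripper":-1},{"x":0,"y":0,"z":0,"yaw":-1,"gripper":-1}]' >/dev/null
python3 -m inch '[{"x":0,"y":0,"z":0,"yaw":-1,"gripper":-1},{"x":0,"y":0,"z":0,"yaw":-1,"gripper":-1},{"x":0,"y":0,"z":0,"yaw":-1,"gripper":-1},{"x":0,"y":0,"z":0,"yaw":-1,"gripper":-1},{"x":0,"y":0,"z":0,"yaw":-1,"gripper":-1},{"x":0,"y":0,"z":0,"yaw":-1,"gripper":-1},{"x":0,"y":0,"z":0,"yaw":-1,"gripper":-1},{"x":0,"y":0,"z":0,"yaw":-1,"gripper":-1},{"x":0,"y":0,"z":0,"yaw":-1,"gripper":-1},{"x":0,"y":0,"z":0,"yaw":-1,"gripper":-1},{"x":0,"y":0,"z":0,"yaw":-1,"gripper":-1},{"x":0,"y":0,"z":0,"yaw":-1,"gripper":-1}]' >/dev/null
python3 -m inch '[{"x":0,"y":0,"z":0,"yaw":0,"gripper":-1},{"x":0,"y":0,"z":0,"yaw":0,"gripper":-1}]' >/dev/null
python3 chk.py
python3 - <<'E'
from h import *
go(395,-13.6,82,96.6)
a=grab('top');b=grab('scene')
A=cv2.resize(a['pixels'][90:250,270:400,::-1],None,fx=3,fy=3,interpolation=cv2.INTER_CUBIC)
B=cv2.resize(b['pixels'][140:260,270:380,::-1],(440,480),interpolation=cv2.INTER_CUBIC)
cv2.imwrite('pics/p10.png',np.clip(np.hstack([A,B[:480]])*1.4,0,255).astype(np.uint8))
E
```

```text
[361.9 184.1] 284 [608.8 -69.5   6.6   0.8 111.9] [-162.4  -80.1]
[336.3 187.5] 288 [5.969e+02 1.110e+01 6.500e+00 4.000e-01 1.003e+02] [-164.9    1.4]
[309.9 189.3] 277 [590.6  93.7   7.2   4.5  56.2] [-161.7   84.2]
[209.4 193.5] 273 [575.7 412.   47.8   1.5   2.5] 
[364.9 209. ] 291 [530.9 -78.5   7.2   1.3 101.5] [-240.8  -80.1]
[338.8 209.5] 221 [541.3   3.8   5.3  17.5 222.7] [-221.     0.5]
[313.5 214.2] 287 [512.9  81.7   8.2   3.7  87.6] [-240.2   81.1]
[299.7 174.9] 141 [528.4 -78.9   6.7   1.9 192.9] [-243.3  -80.1]
[319.4 182.2] 133 [5.207e+02 2.200e+00 5.800e+00 5.000e-01 3.156e+02] [-241.7    1.3]
[339.3 188.8] 153 [510.1  81.3   9.5   2.1 181.5] [-243.1   81. ]
[290.9 190.9] 139 [607.3 -69.3   6.6   0.  184.8] [-163.9  -79.7]
[311.4 197.7] 149 [594.8  11.6   6.4   0.9 312. ] [-167.     2.1]
[332.1 205.4] 150 [5.876e+02 9.380e+01 7.300e+00 5.000e-01 2.372e+02] [-164.7   84.6]
[413.7 244.4] 163 [5.747e+02 4.118e+02 4.600e+01 4.000e-01 3.700e+00] 
pos [394.9 -13.6 168.5] yaw 96.5 q1,q6 [ -4. -10.] w 0.5 t 49.5 | x -0.00 y 0.01 z 8.65 cm, turn -0.02
```

View pics/p10.png

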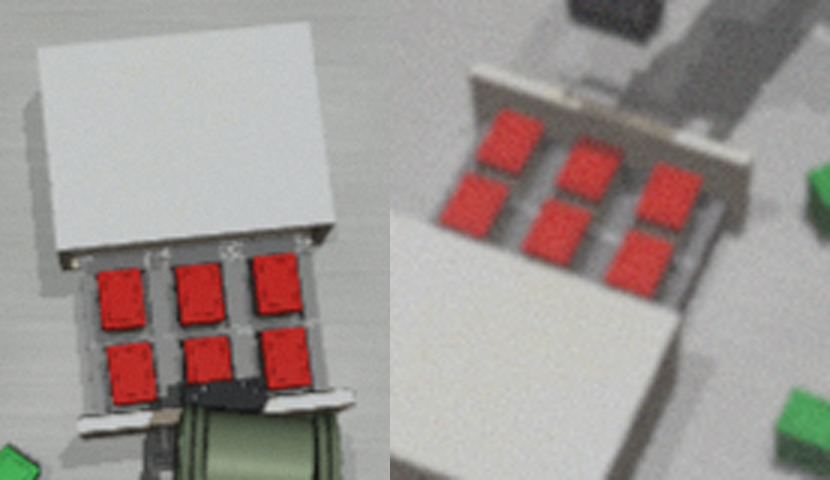

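All six pockets hold upright tubs. In both views they sit at a consistent lid height. Now I'll push the drawer shut on the handle bar with closed fingers.

```bash
exec 2>&1; set -e
python3 -m inch '[{"x":0,"y":0,"z":3,"yaw":0,"gripper":-1},{"x":0,"y":0,"z":3,"yaw":0,"gripper":-1},{"x":0,"y":0,"z":2.6,"yaw":0,"gripper":-1},{"x":0,"y":0,"z":0,"yaw":0,"gripper":-1},{"x":0,"y":0,"z":0,"yaw":0,"gripper":-1}]'; python3 ok.py
python3 -m inch '[{"x":0,"y":0.5,"z":0,"yaw":0,"gripper":-1},{"x":0,"y":0.5,"z":0,"yaw":0,"gripper":-1},{"x":0,"y":0.5,"z":0,"yaw":0,"gripper":-1},{"x":0,"y":0.5,"z":0,"yaw":0,"gripper":-1},{"x":0,"y":0.7,"z":0,"yaw":0,"gripper":-1},{"x":0,"y":1,"z":0,"yaw":0,"gripper":-1},{"x":0,"y":1,"z":0,"yaw":0,"gripper":-1}]'
python3 -m inch '[{"x":0,"y":1,"z":0,"yaw":0,"gripper":-1},{"x":0,"y":1,"z":0,"yaw":0,"gripper":-1},{"x":0,"y":1,"z":0,"yaw":0,"gripper":-1},{"x":0,"y":1,"z":0,"yaw":0,"gripper":-1},{"x":0,"y":1,"z":0,"yaw":0,"gripper":-1},{"x":0,"y":1,"z":0,"yaw":0,"gripper":-1},{"x":0,"y":1,"z":0,"yaw":0,"gripper":-1},{"x":0,"y":1,"z":0,"yaw":0,"gripper":-1},{"x":0,"y":1,"z":0,"yaw":0,"gripper":-1},{"x":0,"y":1,"z":0,"yaw":0,"gripper":-1},{"x":0,"y":1,"z":0,"yaw":0,"gripper":-1}]'
python3 -m inch '[{"x":0,"y":0.7,"z":0,"yaw":0,"gripper":-1},{"x":0,"y":0.7,"z":0,"yaw":0,"gripper":-1},{"x":0,"y":0.5,"z":0,"yaw":0,"gripper":-1},{"x":0,"y":0.3,"z":0,"yaw":0,"gripper":-1},{"x":0,"y":0.3,"z":0,"yaw":0,"gripper":-1},{"x":0,"y":0,"z":0,"yaw":0,"gripper":-1},{"x":0,"y":0,"z":0,"yaw":0,"gripper":-1}]'
```

```text
time_s: 50.0
ee_pos: [394.2, -13.5, 43.1]
ee_rot: [-179.8, -0.0, 96.6]
force: [0.5, 0.4, -0.6]
gripper_width: 0.1
[394.2 -13.5  43.1] [ 0.5  0.4 -0.6]
time_s: 50.58
ee_pos: [442.2, -7.9, 43.7]
ee_rot: [-180.0, -0.0, 96.6]
force: [-2.3, 0.6, 1.7]
gripper_width: 0.8
time_s: 51.5
ee_pos: [551.7, 4.7, 43.4]
ee_rot: [-180.0, -0.0, 96.6]
force: [-3.4, 1.5, 1.5]
gripper_width: 0.4
time_s: 52.08
ee_pos: [576.5, 7.2, 43.7]
ee_rot: [179.9, 0.0, 96.6]
force: [-0.5, -0.4, 0.5]
gripper_width: 0.3
```

```bash
exec 2>&1; set -e
python3 -m inch '[{"x":0,"y":0.3,"z":0,"yaw":0,"gripper":-1},{"x":0,"y":0.2,"z":0,"yaw":0,"gripper":-1},{"x":0,"y":0,"z":0,"yaw":0,"gripper":-1},{"x":0,"y":0,"z":0,"yaw":0,"gripper":-1}]' >/dev/null; python3 ok.py
python3 -m inch '[{"x":0,"y":0.2,"z":0,"yaw":0,"gripper":-1},{"x":0,"y":0.2,"z":0,"yaw":0,"gripper":-1},{"x":0,"y":0,"z":0,"yaw":0,"gripper":-1}]' >/dev/null; python3 ok.py
python3 -m inch '[{"x":0,"y":0.2,"z":0,"yaw":0,"gripper":-1},{"x":0,"y":0.1,"z":0,"yaw":0,"gripper":-1},{"x":0,"y":0,"z":0,"yaw":0,"gripper":-1}]' >/dev/null; python3 ok.py
python3 -m inch '[{"x":0,"y":0.2,"z":0,"yaw":0,"gripper":-1},{"x":0,"y":0.1,"z":0,"yaw":0,"gripper":-1},{"x":0,"y":0,"z":0,"yaw":0,"gripper":-1}]' >/dev/null; python3 ok.py
python3 -m inch '[{"x":0,"y":0.2,"z":0,"yaw":0,"gripper":-1},{"x":0,"y":0.1,"z":0,"yaw":0,"gripper":-1},{"x":0,"y":0,"z":0,"yaw":0,"gripper":-1}]' >/dev/null; python3 ok.py
```

```text
[581.1   7.9  43.6] [ 0.1 -0.4  0.1]
[585.2   8.4  43.6] [-0.2 -1.1  0. ]
[585.2   8.4  43.6] [-7.  -2.   5.9]
```

The push stopped dead at x = 585 with 7 N, which is the shut stop. Backing off and checking.

```bash
exec 2>&1
python3 -m inch '[{"x":0,"y":-1,"z":0,"yaw":0,"gripper":-1},{"x":0,"y":-3,"z":0,"yaw":0,"gripper":-1},{"x":0,"y":-3,"z":0,"yaw":0,"gripper":-1},{"x":0,"y":0,"z":-4,"yaw":0,"gripper":-1},{"x":0,"y":0,"z":-4,"yaw":0,"gripper":-1},{"x":0,"y":0,"z":-3,"yaw":0,"gripper":-1},{"x":0,"y":-4,"z":0,"yaw":0,"gripper":-1},{"x":0,"y":-4,"z":0,"yaw":0,"gripper":-1},{"x":0,"y":-4,"z":0,"yaw":0,"gripper":-1},{"x":0,"y":0,"z":0,"yaw":0,"gripper":-1},{"x":0,"y":0,"z":0,"yaw":0,"gripper":-1},{"x":0,"y":0,"z":0,"yaw":0,"gripper":-1}]'
python3 - <<'E'
from h import *
a=grab('top','top_end.png');b=grab('scene')
A=cv2.resize(a['pixels'][90:270,140:440,::-1],None,fx=2.5,fy=2.5,interpolation=cv2.INTER_CUBIC)
cv2.imwrite('pics/p11.png',np.clip(A*1.4,0,255).astype(np.uint8))
d0=cv2.imread('pics/top0.png').astype(int)[90:195,275:390];d1=a['pixels'][90:195,275:390,::-1].astype(int)
print('diff with start at cabinet/handle', np.abs(d0-d1).mean(), (np.abs(d0-d1).max(2)>40).sum())
for i,s,c in blobs(a,40)[2]: print(c.round(1),s[4])
E
```

```text
time_s: 53.92
ee_pos: [400.2, -13.1, 154.2]
ee_rot: [179.8, 0.0, 96.6]
force: [-0.1, -0.3, -0.4]
gripper_width: 0.6
diff with start at cabinet/handle 2.6243478260869564 0
[444.3 115. ] 402
[209.4 193.4] 272
```

View pics/p11.png

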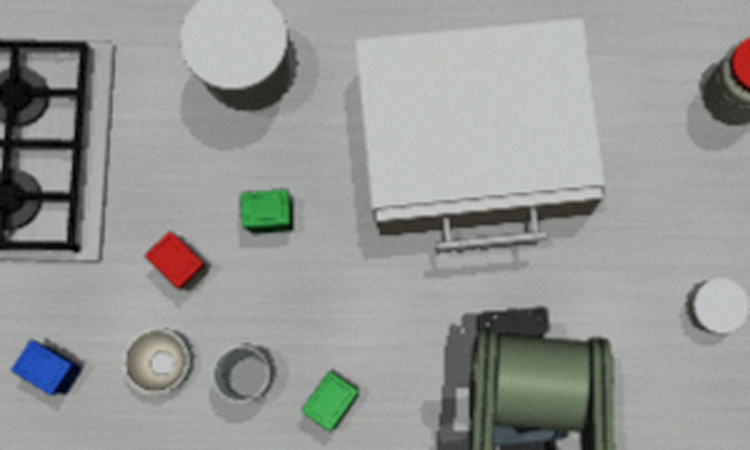

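The drawer is shut, and the cabinet and handle area is the same as in the start picture. The leftover spare stands at (175,260). Bowl, tumbler and round tub are upright. Handing in.

```bash
python3 -c "
from h import *
print(env.job_done())"
```

```text
the job is handed in; nothing more can be done
None
```

The job is done and handed in at about 54 s of robot time. I pulled the drawer to its stop, put four spares in the empty pockets (2, 3, 4 and 5), then pushed it shut. The two tubs already in pockets 0 and 1 stayed there, and the fifth spare stayed on the counter.

**Fault found:** the first try at the handle closed on nothing. The reported tool height was about 39 mm too low; I measured this by touching the counter and confirmed it against the camera picture. I corrected for it from then on.

**Checks before shutting:**
- Each tub met the pocket floor at a height that fits its grasp, and both cameras showed all six tubs upright and level.
- Placing the tubs pushed the drawer in by about 5 mm, leaving it roughly 173 mm out, well above the 140 mm needed.
- The two cameras differed by 1.5–3 mm along x on the tubs in the tray.
- The tub in pocket 3 sits about 3 mm off-centre, inside the pocket's play.

**Checks after shutting:**
- The drawer hit its shut stop at 7 N, and the cabinet and handle looked the same as at the start.
- The leftover spare, ramekin, tumbler and round tub were standing, and the robot touched nothing.
- I could not see the tubs again once the drawer was shut.

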